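# Close out a batch at the microtome bench

### The arm

A 6-joint arm with a two-finger parallel gripper is mounted at the origin on the work surface. World frame = base frame: x ahead of the robot, y to its left, z up, the work surface at z = 0. Lengths are in m, angles in degrees, forces in N, time in s.
With the tool pointing down it reaches from about 0.4 to 0.825 m from the base axis. Payload 7 kg.
Tool frame: the origin (TCP) lies midway between the tips of the shut fingers; the grasp point (between the pads) lies 19 mm behind it (grip_depth is the distance from the TCP to the grasp point, in m); z points along the fingers, y is the direction in which the jaws open and shut (so a half turn about z gives the same grasp; the last joint's range is limited). The gripper opens to 88 mm and grips with 3 to 60 N. Pads are 19 mm wide; open, the fingers measure 130 mm over their backs; the gripper's body (78 mm by 193 mm) begins 47 mm behind the grasp point.
Start: joints at [92.309, 20.546, 0.682, 0, -70.136, -16.507], TCP at [0.166, 0.654, 0.227] pointing down, gripper open.
Joint ranges: [-176.03, 176.03], [-82.01, 121.73], [-58.28, 71.71], [-173.87, 95.51], [-174.79, -0.11], [-173.66, 173.66]. Speed limits (degrees/s): [136.94, 136.94, 172.46, 180, 180, 180].

### API

Orientations are given as [roll, pitch, yaw] about the fixed x, y, z axes, in that order (R = Rz(yaw) Ry(pitch) Rx(roll)).
In Python, from plant import * gives the robot as it stands.
- The arm moves only by the shell command python3 -m inch 'ROWS'. ROWS is JSON, a list of rows, each an object of numbers: "ax", "ay", "az": the turn, a rotation vector about the tool's x, y, z in degrees; "dx", "dy", "dz": the shift along the tool's x, y, z in mm; "fingers": the finger opening in mm, from 0 to 87.6. In form: [{"ax": .., "ay": .., "az": .., "dx": .., "dy": .., "dz": .., "fingers": ..}, ...]. A call has 1 to 8 rows; each row is the pose to reach, as a shift and turn from the pose commanded when the call began, along the tool's axes at that moment; what a row does not reach only later rows make up. A row lasts 1/8 s, in which the tool goes at most 62.5 mm and 10.7 degrees, less where a joint would pass 70% of its speed; a pose out of reach is approached as far as the arm can. A call with a gripper value outside its range is refused whole. The fingers move at their own pace and stop on an object; the grip force is fixed at half the most. Time passes only in rows, so rows that repeat a pose let the fingers close. It gives the time, the measured TCP pose, the force and the opening at its end, in the units of the state.
- get_obs(): the state, without advancing time (a new reading comes with each control period).
- snapshot(name): name is "scene" or "top"; returns a dict with "image" (480x640x3 uint8, red, green, blue), "fx", "fy", "cx", "cy" (pixels), "rvec" (rotation vector, rad) and "tvec" (3), from world to camera coordinates, as OpenCV has them. Camera axes: x right, y down, z forward; pixel columns grow to the right and rows downward; lengths in m; the calibration is good to about 2 mm. A picture is of the moment at which its call begins. There is no depth.
- close_job(): hands the job in, once; it reports no verdict.
Trained networks look in the newest picture that a camera, given by its name, has taken for a name from the list of things; names that differ only in an ending like _2 or _b are one class to them, and where a whole thing is asked for, a point or a joint stands for the part that bears it (a point fixed in the world has none). Each returns a list of dicts, best first, with "score" (0 to 1); they miss things now and then, are a little off and sometimes report something else, mostly with a low value. They report only what shows in the picture. A call takes as long as a camera call. They do not tell look-alikes from the thing itself.
- search_frame(target, camera): "bbox" ([centre column, centre row, width, height] in pixels, round what is visible of it).
- trace(target, camera): "mask" (480x640 bool, what is visible of it) and "bbox" ([centre column, centre row, width, height] in pixels, round what is visible of it).
- landmark_of(target, camera): "position" ([column, row] in pixels: a listed point, or the origin of a listed thing).
The state is a dict: "clock": time; "joint_pos": joint angles; "qvel": joint speeds; "tau": joint torques, N m; "tool_pos": TCP position; "orientation": TCP orientation; "force": force on the tool from outside, world axes, zero at the start; "moment": the same for the moment, N m; "opening": finger opening in m.
Only numpy, scipy, OpenCV 4.12 (cv2) and the standard library are available. Lean on these libraries where they do the work, as an engineer would, in place of code of your own. Each camera call takes 0.05 s, during which the arm holds its last target.

### The job

First log the batch: take the scanner from its cradle, aim its window squarely at the middle of the barcode label on the sloping stand from about 9 cm away and hold it steady there for two seconds, before any cassette goes into a container. Afterwards have the scanner lying home in its cradle again, and drop every finished block (cassette with wax on it) into the wire basket and every empty cassette into the solid-walled reject box. Leave the jar, the slide box and the steel mould where they are.

Things in the scene. Friction and masses are not known exactly. Their poses are not given: they have to be found in the camera images.
- block0: Finished block: green plastic cassette 40 (x) x 28 (y) x 7 mm with a cream wax block 29 x 28 x 10 mm standing on it (its centre 4.5 mm towards the body's -x; the two sides are flush across y), 17 mm high in all; 22 g. Origin: centre of the underside; z up. Lies flat on the cooling slab at the start. May be absent (None).
- block1: Finished block: green plastic cassette 40 (x) x 28 (y) x 7 mm with a cream wax block 29 x 28 x 10 mm standing on it (its centre 4.5 mm towards the body's -x; the two sides are flush across y), 17 mm high in all; 22 g. Origin: centre of the underside; z up. Lies flat on the cooling slab at the start. May be absent (None).
- block2: Finished block: green plastic cassette 40 (x) x 28 (y) x 7 mm with a cream wax block 29 x 28 x 10 mm standing on it (its centre 4.5 mm towards the body's -x; the two sides are flush across y), 17 mm high in all; 22 g. Origin: centre of the underside; z up. Lies flat on the cooling slab at the start. May be absent (None).
- block3: Finished block: green plastic cassette 40 (x) x 28 (y) x 7 mm with a cream wax block 29 x 28 x 10 mm standing on it (its centre 4.5 mm towards the body's -x; the two sides are flush across y), 17 mm high in all; 22 g. Origin: centre of the underside; z up. Lies flat on the cooling slab at the start. May be absent (None).
- block4: Finished block: green plastic cassette 40 (x) x 28 (y) x 7 mm with a cream wax block 29 x 28 x 10 mm standing on it (its centre 4.5 mm towards the body's -x; the two sides are flush across y), 17 mm high in all; 22 g. Origin: centre of the underside; z up. Lies flat on the cooling slab at the start. May be absent (None).
- block5: Finished block: green plastic cassette 40 (x) x 28 (y) x 7 mm with a cream wax block 29 x 28 x 10 mm standing on it (its centre 4.5 mm towards the body's -x; the two sides are flush across y), 17 mm high in all; 22 g. Origin: centre of the underside; z up. Lies flat on the cooling slab at the start. May be absent (None).
- empty0: Empty cassette: the same green plastic cassette without wax, a flat plate 40 (x) x 28 (y) x 7 mm with dark slots on top; 12 g. Origin: centre of the underside; z up. Lies flat on the cooling slab at the start. May be absent (None).
- empty1: Empty cassette: the same green plastic cassette without wax, a flat plate 40 (x) x 28 (y) x 7 mm with dark slots on top; 12 g. Origin: centre of the underside; z up. Lies flat on the cooling slab at the start. May be absent (None).
- empty2: Empty cassette: the same green plastic cassette without wax, a flat plate 40 (x) x 28 (y) x 7 mm with dark slots on top; 12 g. Origin: centre of the underside; z up. Lies flat on the cooling slab at the start. May be absent (None).
- cold_plate: Dark cooling slab, 210 (x) x 260 (y) x 20 mm high, fixed on the bench; the cassettes lie on its flat top. Origin: centre of its underside on the bench.
- basket: Open wire basket of steel wire, fixed on the bench, outside 130 (x) x 160 (y) x 60 mm high, wall 4 mm, floor top 6 mm above the bench; for finished blocks. It stands on the left, in the nearer or the farther place. Origin: centre of its underside.
- reject_box: Open grey plastic box with solid walls, fixed on the bench, outside 130 (x) x 160 (y) x 60 mm high, wall and floor 4 mm; for empty cassettes. It stands on the left, in the other place. Origin: centre of its underside.
- scanner: Black hand-held barcode scanner, loose, about 0.18 kg, 150 mm long (x). Head: x 25 to 75 mm, 48 mm wide (y), z 0 to 36 mm. Handle: x -75 to 27 mm, 28 mm wide, z 12 to 36 mm. The red window in the head's underside looks along the scanner's -z. Origin: middle of the length at the level of the head's underside; z up as it lies in the cradle. Centre of mass about x = 10 mm.
- scanner_grip (a point): Point in the middle of the scanner's handle where it is well gripped across y: scanner frame (0, 0, 26 mm). Axes as the scanner's.
- scanner_window (a point): Centre of the scanner's window: scanner frame (50, 0, 0 mm). It looks along the scanner's -z (straight down in the cradle).
- cradle: White cradle fixed on the bench: base 170 (x) x 75 (y) x 8 mm; a 12 mm rest under the handle's rear end; 20 mm lips beside the head (x 30 to 70 mm) and end stops (32 mm rear, 20 mm front), all with 6 mm play. Nothing beside the handle for x -45 to 28 mm. Origin: centre of underside; with the scanner home its origin is 8 mm above this one and the axes agree (head at +x).
- label_stand: Small aluminium stand fixed on the bench at the far right, 85 (x) x 100 (y) mm, at most 48 mm high, with a sloping face that rises away from the robot. Origin: centre of its underside.
- label: White paper barcode label, 50 x 70 mm, on the stand's sloping face. Origin: centre of the label on its surface, about 29 mm above the bench. Its z is the normal out of the paper, tipped 0.45 rad from vertical towards the robot side; its x runs up the slope, y across.
- specimen_jar: Bystander: clear specimen jar 48 mm across, 65 mm high, beyond the slab. Origin: centre of the underside.
- slide_box: Bystander: blue slide box 85 x 55 x 32 mm, beyond the slab. Origin: centre of the underside.
- mould: Bystander: small open steel embedding mould 48 x 38 x 14 mm, beyond the slab on the left. Origin: centre of the underside.
Things that resemble listed ones, but are neither listed nor needed, are in the scene too. Leave any blue or pink look-alike of the block4 alone.

How it is judged:
By the outcome, as a careful person would: the job done as asked, in the order asked, and still so for the second after the job is handed in, with the robot touching nothing.
Of block0, block1, block2, block3, block4, block5 only 4 to 6 are there at a start; the rules pass over those that are not, and their reading is None.
Of empty0, empty1, empty2 only 2 to 3 are there at a start; the rules pass over those that are not, and their reading is None.
At some moment in a run one of block0, block1, block2, block3, block4, block5, empty0, empty1, empty2 may be knocked a few centimetres aside while the robot is not near it.
It also fails if it takes over 210 s, if anything falls off the work surface, if the arm or the gripper's body presses on something with over 40 N, if the wrist force passes 120 N, or if a joint passes its speed limit or range.

## Working session

There is one attempt and no reset: what is moved stays moved. The work goes in short steps, Python scripts to look and compute and a shell command to move; the robot and the scene stay as the last step left them, time stands still between calls to the robot, and variables do not carry over. Pictures are saved under pics/ and viewed, and the job is handed in when it is done.

```bash
ls; mkdir -p pics
cat > h.py <<'E'
from plant import *
import numpy as np, cv2
from scipy.spatial.transform import Rotation as R
def cam(name):
    s=snapshot(name); 
    return s
def save(s,fn): cv2.imwrite('pics/'+fn,cv2.cvtColor(s['image'],cv2.COLOR_RGB2BGR))
def K(s): return np.array([[s['fx'],0,s['cx']],[0,s['fy'],s['cy']],[0,0,1.]])
def unproj(s,uv,z):
    M=cv2.Rodrigues(np.array(s['rvec'],float))[0]; t=np.array(s['tvec'],float)
    d=M.T@np.linalg.inv(K(s))@np.array([uv[0],uv[1],1.]); c=-M.T@t
    return c+d*(z-c[2])/d[2]
def proj(s,p):
    return cv2.projectPoints(np.array(p,float).reshape(-1,3),np.array(s['rvec'],float),np.array(s['tvec'],float),K(s),None)[0].reshape(-1,2)
E
python3 - <<'E'
from h import *
o=get_obs(); print({k:np.round(v,3).tolist() for k,v in o.items()})
for n in('scene','top'):
    s=cam(n); save(s,n+'0.png'); print(n,s['fx'],s['cx'],s['cy'],s['rvec'],s['tvec'])
    import pickle; pickle.dump(s,open(n+'0.pkl','wb'))
E
```

```text
pics
{'clock': 0.0, 'joint_pos': [92.31, 20.592, 0.633, -0.021, -70.136, -16.506], 'qvel': [0.011, 0.113, -0.154, 0.025, 0.04, -0.033], 'tau': [0.0, -58.272, 29.305, 6.997, 0.007, -0.0], 'tool_pos': [0.165, 0.654, 0.226], 'orientation': [179.904, -0.008, -14.203], 'force': [0.014, 0.269, 0.029], 'moment': [-0.03, -0.01, 0.028], 'opening': 0.088}
scene 543.276030430403 321.35016557358256 238.2904225581166 [ 1.28067493  2.46253539 -0.73859168] [ 0.30564909 -0.36044188  1.3493559 ]
top 474.8226455289202 318.2106436641411 232.2930803053725 [ 2.19355559 -2.16362248  0.11693131] [-0.00388969  0.56132691  0.96985642]
```

View pics/scene0.png

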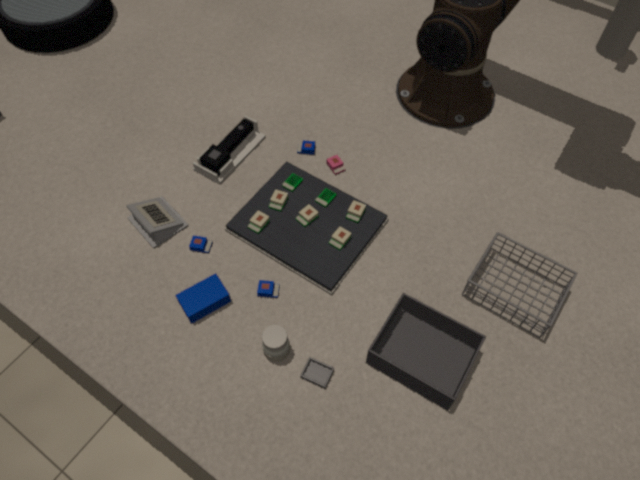

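View pics/top0.png

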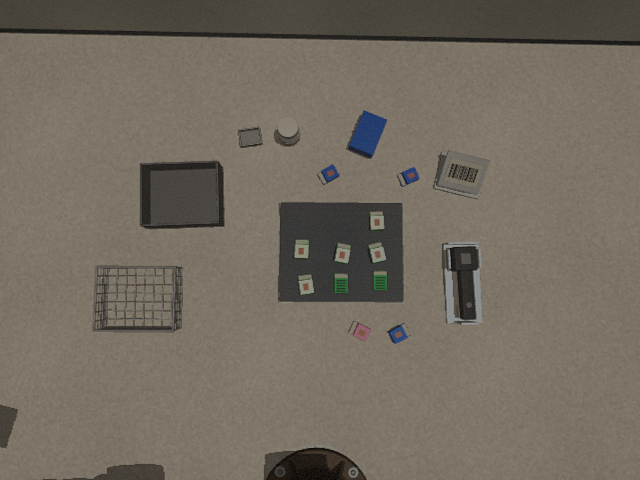

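The top view shows five cream-topped blocks at (377,221), (302,250), (343,254), (377,254) and (306,286), and two green empties at (341,284) and (380,282). The blue and pink look-alikes lie off the slab. The reject box is at (182,194), the basket at (138,298), the scanner at (463,283) and the label at (463,172).

Run:
```python
from h import *
import pickle
s=pickle.load(open('top0.pkl','rb')); im=cv2.cvtColor(s['image'],cv2.COLOR_RGB2BGR)
a=cv2.resize(im[195:310,270:415],None,fx=5.5,fy=5.2,interpolation=cv2.INTER_CUBIC); 
b=cv2.resize(im[140:330,425:505],None,fx=3.1,fy=3.1,interpolation=cv2.INTER_CUBIC)
cv2.imwrite('pics/c1.png',a[:600,:800]); cv2.imwrite('pics/c2.png',b)
hsv=cv2.cvtColor(im,cv2.COLOR_BGR2HSV)
# slab corners & others
for n in ['cold_plate','basket','reject_box','scanner','scanner_grip','scanner_window','cradle','label','label_stand','block0','empty0','mould','specimen_jar','slide_box']:
    s=cam('top')
    z={'cold_plate':0,'scanner_grip':.034,'scanner_window':.008,'scanner':.008,'label':.029,'block0':.02,'empty0':.02}.get(n,0)
    for d in landmark_of(n,'top')[:9]:
        print(n,round(d['score'],2),np.round(d['position'],1),np.round(unproj(s,d['position'],z),3))
```

```text
cold_plate 0.88 [339.  253.9] [ 0.518 -0.042  0.   ]
basket 0.8 [145.9 297.3] [0.42  0.367 0.   ]
reject_box 0.88 [186.  195.3] [0.64  0.291 0.   ]
scanner 0.85 [464.6 282.4] [ 0.461 -0.309  0.008]
scanner_grip 0.83 [468.6 279.9] [ 0.466 -0.309  0.034]
scanner_grip 0.28 [338.9 251.8] [ 0.521 -0.04   0.034]
scanner_window 0.59 [459.2 259. ] [ 0.51  -0.298  0.008]
scanner_window 0.58 [185.8 194.6] [0.64  0.289 0.008]
cradle 0.9 [463.4 281.4] [ 0.463 -0.309  0.   ]
label 0.83 [463.4 170.2] [ 0.698 -0.303  0.029]
label_stand 0.97 [462.2 177.3] [ 0.689 -0.31   0.   ]
block0 0.84 [302.  248.1] [0.528 0.037 0.02 ]
block0 0.79 [375.2 253.8] [ 0.518 -0.117  0.02 ]
block0 0.72 [400.5 332.6] [ 0.355 -0.17   0.02 ]
block0 0.68 [403.1 174.1] [ 0.69  -0.177  0.02 ]
block0 0.65 [342.6 252.4] [ 0.52  -0.048  0.02 ]
block0 0.51 [376.4 222.4] [ 0.585 -0.119  0.02 ]
block0 0.48 [356.9 329.1] [ 0.361 -0.079  0.02 ]
block0 0.47 [328.1 178.1] [ 0.679 -0.016  0.02 ]
empty0 0.83 [375.6 279.3] [ 0.465 -0.118  0.02 ]
empty0 0.69 [334.9 282.5] [ 0.457 -0.033  0.02 ]
mould 0.88 [249.6 137.7] [0.77  0.157 0.   ]
mould 0.63 [467.6 284.2] [ 0.457 -0.318  0.   ]
specimen_jar 0.6 [287.5 135.7] [0.776 0.074 0.   ]
slide_box 0.91 [364.9 135.2] [ 0.78  -0.096  0.   ]
```

View pics/c1.png

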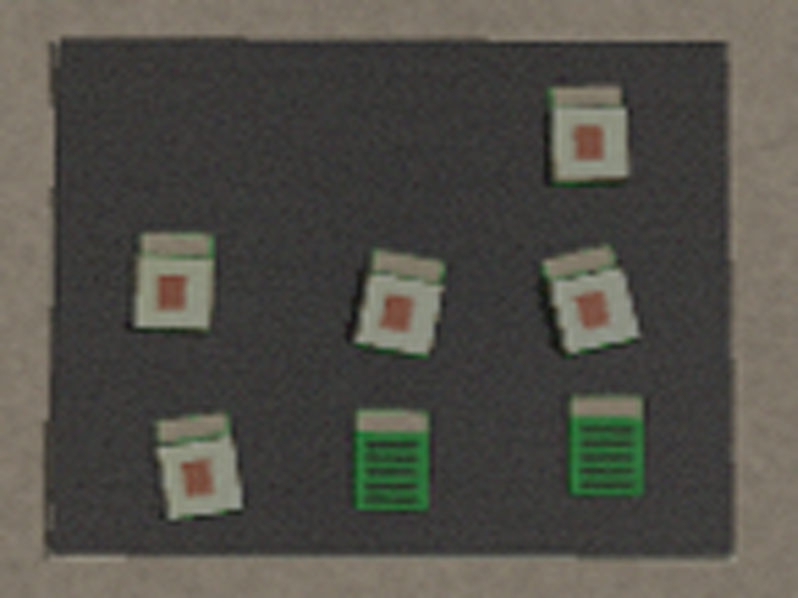

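View pics/c2.png

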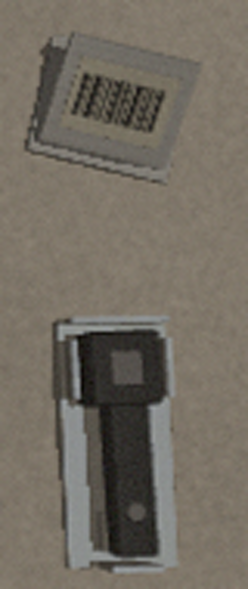

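```bash
cat >> h.py <<'E'
from scipy.optimize import minimize
def box(x0,x1,y0,y1,z0,z1): return np.array([[x,y,z] for x in(x0,x1) for y in(y0,y1) for z in(z0,z1)],float)
def sil(s,parts,T,sc=4):
    Rm,p=T; m=np.zeros((480*sc,640*sc),np.uint8)
    for b in parts:
        uv=proj(s,b@Rm.T+p); h=cv2.convexHull(((uv+.5)*sc-.5).astype(np.float32)).round().astype(np.int32); cv2.fillConvexPoly(m,h,1)
    return m
def fit(items,parts,mk,x0,steps):
    # items: list of (snap,mask)
    sc=4; big=[(s,cv2.resize(m.astype(np.uint8),None,fx=sc,fy=sc,interpolation=cv2.INTER_LINEAR if 0 else cv2.INTER_NEAREST)) for s,m in items]
    def cost(x):
        c=0
        for s,m in big:
            r=sil(s,parts,mk(x)); c+=1-(r&m).sum()/max(1,(r|m).sum())
        return c
    x0=np.array(x0,float); sim=np.vstack([x0]+[x0+np.eye(len(x0))[i]*steps[i] for i in range(len(x0))])
    r=minimize(cost,x0,method='Nelder-Mead',options=dict(initial_simplex=sim,xatol=1e-4,fatol=1e-4,maxiter=150))
    return r.x,r.fun
def rz(d): return R.from_euler('z',d,degrees=True).as_matrix()
SCN=[box(.025,.075,-.024,.024,0,.036),box(-.075,.027,-.014,.014,.012,.036)]
E
python3 - <<'E'
from h import *
mk=lambda z:(lambda x:(rz(x[2]),np.array([x[0],x[1],z])))
t=cam('top'); c=cam('scene')
def best(n,cn):
    d=trace(n,cn); print(n,cn,[(round(e['score'],2),np.round(e['bbox']).tolist()) for e in d[:3]]); return d[0]['mask'] if d else None
mt,mc=best('scanner','top'),best('scanner','scene')
for it in ([(t,mt)],[(c,mc)],[(t,mt),(c,mc)]): print('scanner',fit(it,SCN,mk(.008),[.461,-.309,3],[.006,.006,5]))
tilt=.45
def mkl(x):
    Rm=rz(x[2])@R.from_euler('y',-tilt).as_matrix(); return Rm,np.array([x[0],x[1],.029])
LAB=[box(-.025,.025,-.035,.035,0,0)]
lt,lc=best('label','top'),best('label','scene')
for it in ([(t,lt)],[(c,lc)],[(t,lt),(c,lc)]):print('label',fit(it,LAB,mkl,[.698,-.303,-10],[.006,.006,5]))
E
```

```text
scanner top [(0.85, [464.0, 283.0, 26.0, 73.0])]
scanner scene [(0.75, [227.0, 149.0, 56.0, 55.0])]
scanner (array([ 0.46083611, -0.30300599,  2.92662067]), np.float64(0.09215678359504298))
scanner (array([ 0.45703839, -0.30331861,  2.11592293]), np.float64(0.1367567812344337))
scanner (array([ 0.46029187, -0.30334768,  2.78157245]), np.float64(0.24428608755722592))
label top [(0.71, [465.0, 173.0, 39.0, 27.0]), (0.39, [465.0, 281.0, 29.0, 74.0]), (0.38, [376.0, 253.0, 21.0, 19.0])]
label scene [(0.7, [155.0, 215.0, 35.0, 24.0])]
label (array([  0.6930682 ,  -0.30278332, -11.03369442]), np.float64(0.07378933185384795))
label (array([  0.69052331,  -0.30333203, -12.96433023]), np.float64(0.048387096774193505))
label (array([  0.69106059,  -0.30292481, -12.52602757]), np.float64(0.14633027852994474))
```

```bash
cat >> h.py <<'E'
def go(pos,Rm=None,rpy=None):
    o=get_obs(); p=np.array(o['tool_pos']); R0=R.from_euler('xyz',o['orientation'],degrees=True)
    if rpy is not None: Rt=R.from_euler('xyz',rpy,degrees=True)
    elif Rm is not None: Rt=R.from_matrix(Rm)
    else: Rt=R0
    d=R0.inv().apply(np.array(pos)-p)*1000; rv=(R0.inv()*Rt).as_rotvec(degrees=True)
    print('d',np.round(d,1).tolist(),'a',np.round(rv,2).tolist(),'rows',round(max(np.linalg.norm(d)/62.5,np.linalg.norm(rv)/10.7),1),'j',np.round(o['joint_pos']).tolist())
E
python3 -c "
from h import *
go([.5,.25,.26],rpy=[180,0,-14])"
```

```text
d [423.4, 310.0, -33.4] a [0.0, -0.0, -0.2] rows 8.4 j [92.0, 21.0, 1.0, 0.0, -70.0, -17.0]
```

```bash
python3 -m inch '[{"dx":53,"dy":39,"dz":-33},{"dx":106,"dy":78,"dz":-33},{"dx":159,"dy":117,"dz":-33},{"dx":212,"dy":156,"dz":-33},{"dx":265,"dy":195,"dz":-33},{"dx":318,"dy":234,"dz":-33},{"dx":370,"dy":272,"dz":-33},{"dx":423,"dy":310,"dz":-33}]'; python3 -c "
from h import *
go([.46,-.15,.2],rpy=[180,0,3])
go([.46,-.15,.2],rpy=[180,0,183])"
```

```text
d [482.7, 707.6, 26.6] a [0.0, -0.0, -17.2] rows 13.7 j [92.0, 21.0, 1.0, 0.0, -70.0, -17.0]
d [482.7, 707.6, 26.6] a [-0.0, -0.0, 162.8] rows 15.2 j [92.0, 21.0, 1.0, 0.0, -70.0, -17.0]$[0]: bad value
```

```bash
python3 -m inch '[{"ax":0,"ay":0,"az":0,"dx":53,"dy":39,"dz":-33,"fingers":60},{"ax":0,"ay":0,"az":0,"dx":106,"dy":78,"dz":-33,"fingers":60},{"ax":0,"ay":0,"az":0,"dx":159,"dy":117,"dz":-33,"fingers":60},{"ax":0,"ay":0,"az":0,"dx":212,"dy":156,"dz":-33,"fingers":60},{"ax":0,"ay":0,"az":0,"dx":265,"dy":195,"dz":-33,"fingers":60},{"ax":0,"ay":0,"az":0,"dx":318,"dy":234,"dz":-33,"fingers":60},{"ax":0,"ay":0,"az":0,"dx":370,"dy":272,"dz":-33,"fingers":60},{"ax":0,"ay":0,"az":0,"dx":423,"dy":310,"dz":-33,"fingers":60}]'; python3 -c "
from h import *
go([.46,-.15,.2],rpy=[180,0,3])
go([.46,-.15,.2],rpy=[180,0,183])"
```

```text
clock: 2.8
tool_pos: [0.4806, 0.2724, 0.2601]
orientation: [-179.9, -0.0, -14.2]
force: [0.6, 0.8, -0.4]
opening: 0.0601
d [83.4, 414.6, 59.7] a [-0.05, -0.04, -17.17] rows 6.8 j [50.0, 8.0, -12.0, 0.0, -70.0, 26.0]
d [83.4, 414.6, 59.7] a [-0.06, 0.07, 162.83] rows 15.2 j [50.0, 8.0, -12.0, 0.0, -70.0, 26.0]
```

```bash
python3 -m inch '[{"ax":0,"ay":0,"az":-8,"dx":50,"dy":270,"dz":60,"fingers":60},{"ax":0,"ay":0,"az":-17,"dx":102,"dy":546,"dz":110,"fingers":60},{"ax":0,"ay":0,"az":-17,"dx":102,"dy":546,"dz":110,"fingers":60},{"ax":0,"ay":0,"az":-17,"dx":102,"dy":546,"dz":110,"fingers":60},{"ax":0,"ay":0,"az":-17,"dx":102,"dy":546,"dz":110,"fingers":60},{"ax":0,"ay":0,"az":-17,"dx":102,"dy":546,"dz":110,"fingers":60},{"ax":0,"ay":0,"az":-17,"dx":102,"dy":546,"dz":110,"fingers":60},{"ax":0,"ay":0,"az":-17,"dx":102,"dy":546,"dz":110,"fingers":60}]'; python3 -m inch '[{"ax":0,"ay":0,"az":0,"dx":0,"dy":40,"dz":0,"fingers":60},{"ax":0,"ay":0,"az":0,"dx":0,"dy":40,"dz":0,"fingers":60},{"ax":0,"ay":0,"az":0,"dx":0,"dy":40,"dz":0,"fingers":60}]';python3 -c "
from h import *
go([.460,-.3032,.1],rpy=[180,0,2.8])"
```

```text
clock: 3.8
tool_pos: [0.4485, -0.2175, 0.1625]
orientation: [180.0, -0.1, 2.8]
force: [1.7, 0.7, 0.3]
opening: 0.0599
clock: 4.18
tool_pos: [0.4504, -0.2554, 0.1622]
orientation: [-180.0, 0.0, 2.7]
force: [-0.0, 0.9, 0.0]
opening: 0.0597
d [7.3, 48.3, 62.2] a [-0.01, 0.01, -0.05] rows 1.3 j [-8.0, 9.0, -24.0, -0.0, -57.0, 101.0]
```

```bash
python3 -m inch '[{"ax":0,"ay":0,"az":0,"dx":7,"dy":48,"dz":0,"fingers":60},{"ax":0,"ay":0,"az":0,"dx":7,"dy":48,"dz":62,"fingers":60},{"ax":0,"ay":0,"az":0,"dx":7,"dy":48,"dz":62,"fingers":60},{"ax":0,"ay":0,"az":0,"dx":7,"dy":48,"dz":62,"fingers":60},{"ax":0,"ay":0,"az":0,"dx":7,"dy":48,"dz":62,"fingers":60}]';python3 - <<'E'
from h import *
s=cam('scene'); im=cv2.cvtColor(s['image'],cv2.COLOR_RGB2BGR)
cv2.imwrite('pics/g1.png',cv2.resize(im[90:260,120:340],None,fx=3.5,fy=3.5))
go([.460,-.3032,.0155],rpy=[180,0,2.8])
E
```

```text
clock: 4.8
tool_pos: [0.4615, -0.3028, 0.1027]
orientation: [179.9, -0.2, 2.9]
force: [0.4, 0.0, -0.7]
opening: 0.0599
d [-1.6, 0.2, 87.0] a [0.07, -0.19, 0.08] rows 1.4 j [-13.0, 16.0, -24.0, 0.0, -50.0, 106.0]
```

View pics/g1.png

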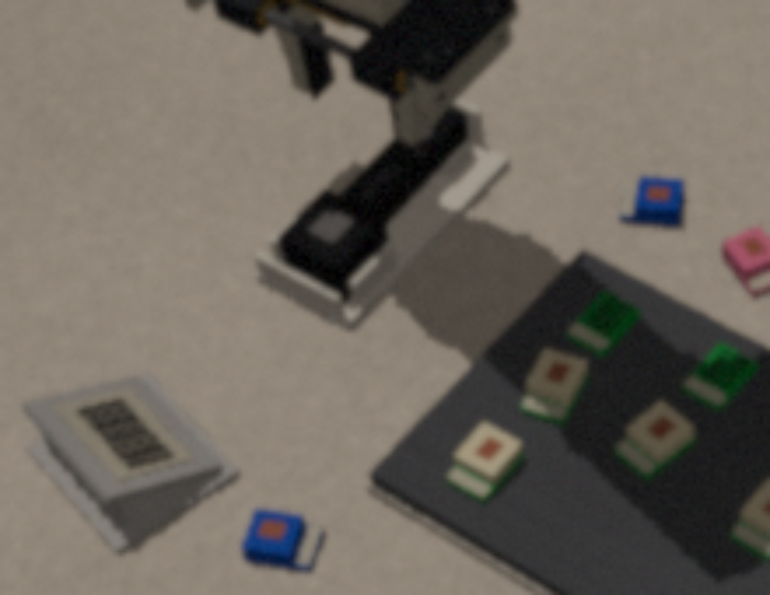

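The fingers straddle the scanner's handle in the crop (near (420,120)). I'll descend and check before closing.

```bash
python3 -m inch '[{"ax":0,"ay":0,"az":0,"dx":0,"dy":0,"dz":40,"fingers":60},{"ax":0,"ay":0,"az":0,"dx":0,"dy":0,"dz":70,"fingers":60},{"ax":0,"ay":0,"az":0,"dx":0,"dy":0,"dz":85,"fingers":60},{"ax":0,"ay":0,"az":0,"dx":0,"dy":0,"dz":85,"fingers":60},{"ax":0,"ay":0,"az":0,"dx":0,"dy":0,"dz":85,"fingers":60}]'; python3 -m inch '[{"ax":0,"ay":0,"az":0,"dx":0,"dy":0,"dz":0,"fingers":20},{"ax":0,"ay":0,"az":0,"dx":0,"dy":0,"dz":0,"fingers":20},{"ax":0,"ay":0,"az":0,"dx":0,"dy":0,"dz":0,"fingers":20},{"ax":0,"ay":0,"az":0,"dx":0,"dy":0,"dz":0,"fingers":20},{"ax":0,"ay":0,"az":0,"dx":0,"dy":0,"dz":0,"fingers":20},{"ax":0,"ay":0,"az":0,"dx":0,"dy":0,"dz":0,"fingers":20}]'
```

```text
clock: 5.48
tool_pos: [0.4609, -0.3033, 0.0166]
orientation: [180.0, -0.1, 2.8]
force: [-0.6, 0.1, 0.0]
opening: 0.0601
clock: 6.22
tool_pos: [0.46, -0.3031, 0.0154]
orientation: [180.0, -0.0, 2.8]
force: [-0.7, 0.4, 2.6]
opening: 0.0279
```

```bash
python3 -m inch '[{"ax":0,"ay":0,"az":0,"dx":0,"dy":0,"dz":-20,"fingers":20},{"ax":0,"ay":0,"az":0,"dx":0,"dy":0,"dz":-50,"fingers":20},{"ax":0,"ay":0,"az":0,"dx":0,"dy":0,"dz":-100,"fingers":20},{"ax":0,"ay":0,"az":0,"dx":0,"dy":0,"dz":-150,"fingers":20},{"ax":0,"ay":0,"az":0,"dx":0,"dy":0,"dz":-150,"fingers":20},{"ax":0,"ay":0,"az":0,"dx":0,"dy":0,"dz":-150,"fingers":20},{"ax":0,"ay":0,"az":0,"dx":0,"dy":0,"dz":-150,"fingers":20}]';python3 - <<'E'
from h import *
L=np.array([.6915,-.303,.029]); Rs=rz(-12.3)@R.from_euler('y',-.45).as_matrix()
print(R.from_matrix(Rs@np.diag([1,-1,-1])).as_euler('xyz',degrees=True), Rs@[0,0,1])
p=L+Rs@[-.05,0,.0974]; print(p)
go(p,Rm=Rs@np.diag([1,-1,-1]))
s=cam('scene'); save(s,'lift.png'); s=cam('top'); save(s,'lift2.png')
E
```

```text
clock: 7.1
tool_pos: [0.4589, -0.3026, 0.1636]
orientation: [-179.9, 0.2, 2.8]
force: [-0.2, -0.5, -1.2]
opening: 0.0278
[180.         -25.78310078 -12.3       ] [-0.42498115  0.09266088  0.9004471 ]
[ 0.60611794 -0.2843837   0.09495527]
d [148.1, -11.0, 68.2] a [-3.44, 25.8, 14.82] rows 2.8 j [-13.0, 12.0, -20.0, -0.0, -58.0, 106.0]
```

View pics/lift.png

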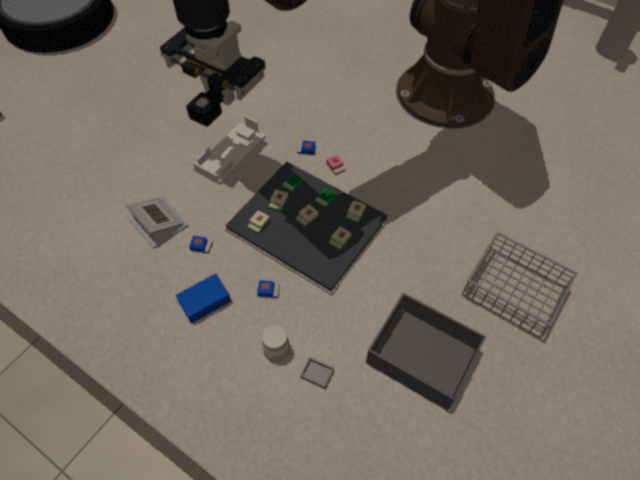

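The scanner is in the jaws (205,105), clear of the now-empty cradle (232,150). Next is the aiming pose, rotating while still high.

```bash
python3 -m inch '[{"ax":-1.1,"ay":8.5,"az":5,"dx":50,"dy":-4,"dz":0,"fingers":20},{"ax":-2.3,"ay":17,"az":10,"dx":100,"dy":-8,"dz":20,"fingers":20},{"ax":-3.4,"ay":25.8,"az":14.8,"dx":148,"dy":-11,"dz":45,"fingers":20},{"ax":-3.4,"ay":25.8,"az":14.8,"dx":148,"dy":-11,"dz":68,"fingers":20},{"ax":-3.4,"ay":25.8,"az":14.8,"dx":148,"dy":-11,"dz":68,"fingers":20},{"ax":-3.4,"ay":25.8,"az":14.8,"dx":148,"dy":-11,"dz":68,"fingers":20},{"ax":-3.4,"ay":25.8,"az":14.8,"dx":148,"dy":-11,"dz":68,"fingers":20}]';python3 - <<'E'
from h import *
L=np.array([.6915,-.303,.029]); Rs=rz(-12.3)@R.from_euler('y',-.45).as_matrix()
p=L+Rs@[-.05,0,.0974]
go(p,Rm=Rs@np.diag([1,-1,-1]))
t=cam('top'); im=cv2.cvtColor(t['image'],cv2.COLOR_RGB2BGR)
c=cam('scene'); ic=cv2.cvtColor(c['image'],cv2.COLOR_RGB2BGR)
o=get_obs(); Rt=R.from_euler('xyz',o['orientation'],degrees=True).as_matrix(); Rsc=Rt@np.diag([1,-1,-1]); org=np.array(o['tool_pos'])-Rsc@[0,0,.0074]
w=org+Rsc@[.05,0,0]; hit=w-.09*Rsc[:,2]; print('window',w,'hit',hit, 'ang',np.degrees(np.arccos(Rsc[:,2]@Rs[:,2])))
for s,i,n in((t,im,'at'),(c,ic,'ac')):
    big=cv2.resize(i,None,fx=4,fy=4,interpolation=cv2.INTER_CUBIC)
    for b,col in [(x,(0,255,255)) for x in SCN]:
        uv=proj(s,b@Rsc.T+org)
        cv2.polylines(big,[cv2.convexHull((uv*4+1.5).astype(np.float32)).astype(int)],True,col,1)
    uv=proj(s,np.array([[-.025,-.035,0],[.025,-.035,0],[.025,.035,0],[-.025,.035,0]])@Rs.T+L)
    cv2.polylines(big,[(uv*4+1.5).astype(int)],True,(0,0,255),1)
    u=proj(s,w)[0]*4; u=u.astype(int); cv2.imwrite('pics/%s.png'%n,big[max(0,u[1]-300):u[1]+300,max(0,u[0]-400):u[0]+400])
E
```

```text
clock: 8.07
tool_pos: [0.6082, -0.2853, 0.0989]
orientation: [-180.0, -26.1, -12.3]
force: [0.3, 0.2, -1.6]
opening: 0.0275
d [-3.7, -0.4, 2.6] a [-0.02, -0.28, 0.03] rows 0.1 j [-8.0, 15.0, -36.0, 9.0, -13.0, 77.0]
window [ 0.65492712 -0.29542506  0.11398293] hit [ 0.69356164 -0.30381368  0.03313118] ang 0.2753715100168699
```

View pics/at.png

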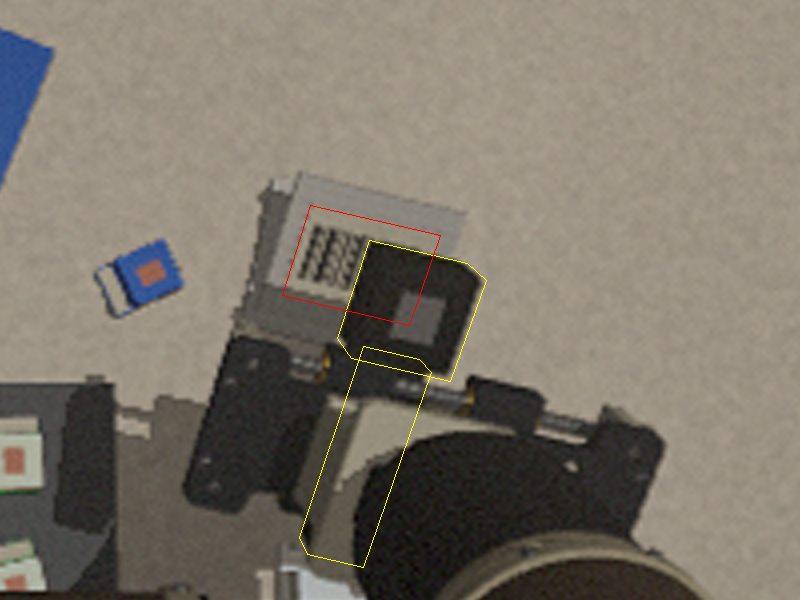

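View pics/ac.png

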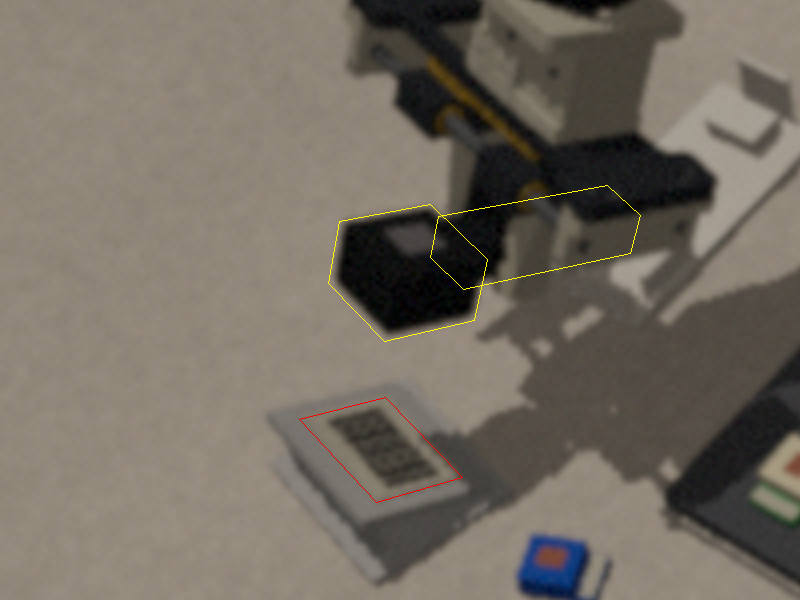

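The overlays agree: the predicted scanner outline (yellow) encloses the head in both views, and the label quad (red) matches to about 2 mm. I'll trim the pose and hold.

```bash
for k in 1; do python3 -m inch '[{"ax":0,"ay":-0.3,"az":0,"dx":-3,"dy":0,"dz":2,"fingers":20},{"ax":0,"ay":-0.3,"az":0,"dx":-3,"dy":0,"dz":2,"fingers":20},{"ax":0,"ay":-0.3,"az":0,"dx":-3,"dy":0,"dz":2,"fingers":20},{"ax":0,"ay":-0.3,"az":0,"dx":-3,"dy":0,"dz":2,"fingers":20}]'; done;python3 - <<'E'
from h import *
L=np.array([.6915,-.303,.029]); Rs=rz(-12.3)@R.from_euler('y',-.45).as_matrix()
p=L+Rs@[-.05,0,.0974]
go(p,Rm=Rs@np.diag([1,-1,-1]))
E
```

```text
clock: 8.68
tool_pos: [0.6055, -0.2844, 0.0942]
orientation: [-180.0, -25.7, -12.3]
force: [-0.2, -0.1, -1.9]
opening: 0.0275
d [0.9, -0.1, -0.4] a [-0.03, 0.13, 0.04] rows 0.0 j [-7.0, 16.0, -36.0, 9.0, -13.0, 77.0]
```

Within 1 mm and 0.2° of the aim. I'll hold for 3 s.

```bash
python3 -m inch '[{"ax":0,"ay":0,"az":0,"dx":0,"dy":0,"dz":0,"fingers":20},{"ax":0,"ay":0,"az":0,"dx":0,"dy":0,"dz":0,"fingers":20},{"ax":0,"ay":0,"az":0,"dx":0,"dy":0,"dz":0,"fingers":20},{"ax":0,"ay":0,"az":0,"dx":0,"dy":0,"dz":0,"fingers":20},{"ax":0,"ay":0,"az":0,"dx":0,"dy":0,"dz":0,"fingers":20},{"ax":0,"ay":0,"az":0,"dx":0,"dy":0,"dz":0,"fingers":20},{"ax":0,"ay":0,"az":0,"dx":0,"dy":0,"dz":0,"fingers":20},{"ax":0,"ay":0,"az":0,"dx":0,"dy":0,"dz":0,"fingers":20}]'
python3 -m inch '[{"ax":0,"ay":0,"az":0,"dx":0,"dy":0,"dz":0,"fingers":20},{"ax":0,"ay":0,"az":0,"dx":0,"dy":0,"dz":0,"fingers":20},{"ax":0,"ay":0,"az":0,"dx":0,"dy":0,"dz":0,"fingers":20},{"ax":0,"ay":0,"az":0,"dx":0,"dy":0,"dz":0,"fingers":20},{"ax":0,"ay":0,"az":0,"dx":0,"dy":0,"dz":0,"fingers":20},{"ax":0,"ay":0,"az":0,"dx":0,"dy":0,"dz":0,"fingers":20},{"ax":0,"ay":0,"az":0,"dx":0,"dy":0,"dz":0,"fingers":20},{"ax":0,"ay":0,"az":0,"dx":0,"dy":0,"dz":0,"fingers":20}]'
python3 -m inch '[{"ax":0,"ay":0,"az":0,"dx":0,"dy":0,"dz":0,"fingers":20},{"ax":0,"ay":0,"az":0,"dx":0,"dy":0,"dz":0,"fingers":20},{"ax":0,"ay":0,"az":0,"dx":0,"dy":0,"dz":0,"fingers":20},{"ax":0,"ay":0,"az":0,"dx":0,"dy":0,"dz":0,"fingers":20},{"ax":0,"ay":0,"az":0,"dx":0,"dy":0,"dz":0,"fingers":20},{"ax":0,"ay":0,"az":0,"dx":0,"dy":0,"dz":0,"fingers":20},{"ax":0,"ay":0,"az":0,"dx":0,"dy":0,"dz":0,"fingers":20},{"ax":0,"ay":0,"az":0,"dx":0,"dy":0,"dz":0,"fingers":20}]'
python3 - <<'E'
from h import *
L=np.array([.6915,-.303,.029]); Rs=rz(-12.3)@R.from_euler('y',-.45).as_matrix()
go(L+Rs@[-.05,0,.0974],Rm=Rs@np.diag([1,-1,-1]))
go([.46,-.3031,.165],rpy=[180,0,2.8])
E
```

```text
clock: 9.68
tool_pos: [0.6054, -0.2844, 0.0942]
orientation: [-180.0, -25.6, -12.3]
force: [-0.2, 0.6, -2.7]
opening: 0.0279
clock: 10.68
tool_pos: [0.6054, -0.2844, 0.0942]
orientation: [-180.0, -25.6, -12.3]
force: [-0.0, 0.2, -1.0]
opening: 0.028
clock: 11.68
tool_pos: [0.6055, -0.2844, 0.0942]
orientation: [-180.0, -25.7, -12.3]
force: [-0.2, 0.1, -1.9]
opening: 0.0278
d [0.9, -0.2, -0.4] a [-0.03, 0.13, 0.04] rows 0.0 j [-7.0, 16.0, -36.0, 9.0, -13.0, 77.0]
d [-93.9, 49.1, -123.6] a [3.36, -25.51, -14.8] rows 2.8 j [-7.0, 16.0, -36.0, 9.0, -13.0, 77.0]
```

```bash
python3 -m inch '[{"ax":1.1,"ay":-8.5,"az":-4.9,"dx":-10,"dy":8,"dz":-50,"fingers":20},{"ax":2.2,"ay":-17,"az":-9.9,"dx":-40,"dy":25,"dz":-100,"fingers":20},{"ax":3.4,"ay":-25.5,"az":-14.8,"dx":-94,"dy":49,"dz":-124,"fingers":20},{"ax":3.4,"ay":-25.5,"az":-14.8,"dx":-94,"dy":49,"dz":-124,"fingers":20},{"ax":3.4,"ay":-25.5,"az":-14.8,"dx":-94,"dy":49,"dz":-124,"fingers":20},{"ax":3.4,"ay":-25.5,"az":-14.8,"dx":-94,"dy":49,"dz":-124,"fingers":20},{"ax":3.4,"ay":-25.5,"az":-14.8,"dx":-94,"dy":49,"dz":-124,"fingers":20}]';python3 - <<'E'
from h import *
go([.46,-.3031,.06],rpy=[180,0,2.8])
E
```

```text
clock: 12.55
tool_pos: [0.4601, -0.3026, 0.1648]
orientation: [-180.0, -0.0, 2.8]
force: [-0.2, -0.2, -1.7]
opening: 0.0279
d [-0.2, 0.6, 104.8] a [-0.04, -0.02, 0.01] rows 1.7 j [-13.0, 12.0, -20.0, -0.0, -58.0, 106.0]
```

```bash
python3 -m inch '[{"ax":0,"ay":0,"az":0,"dx":0,"dy":0.5,"dz":50,"fingers":20},{"ax":0,"ay":0,"az":0,"dx":0,"dy":0.5,"dz":100,"fingers":20},{"ax":0,"ay":0,"az":0,"dx":0,"dy":0.5,"dz":120,"fingers":20},{"ax":0,"ay":0,"az":0,"dx":0,"dy":0.5,"dz":135,"fingers":20},{"ax":0,"ay":0,"az":0,"dx":0,"dy":0.5,"dz":143,"fingers":20},{"ax":0,"ay":0,"az":0,"dx":0,"dy":0.5,"dz":149,"fingers":20},{"ax":0,"ay":0,"az":0,"dx":0,"dy":0.5,"dz":149,"fingers":20},{"ax":0,"ay":0,"az":0,"dx":0,"dy":0.5,"dz":149,"fingers":20}]';python3 - <<'E'
from h import *
c=cam('scene'); i=cv2.cvtColor(c['image'],cv2.COLOR_RGB2BGR); cv2.imwrite('pics/home.png',cv2.resize(i[80:230,130:330],None,fx=4,fy=4,interpolation=cv2.INTER_CUBIC))
E
```

```text
clock: 13.55
tool_pos: [0.4603, -0.3035, 0.0169]
orientation: [-180.0, -0.1, 2.8]
force: [0.1, 0.3, -1.8]
opening: 0.028
```

View pics/home.png

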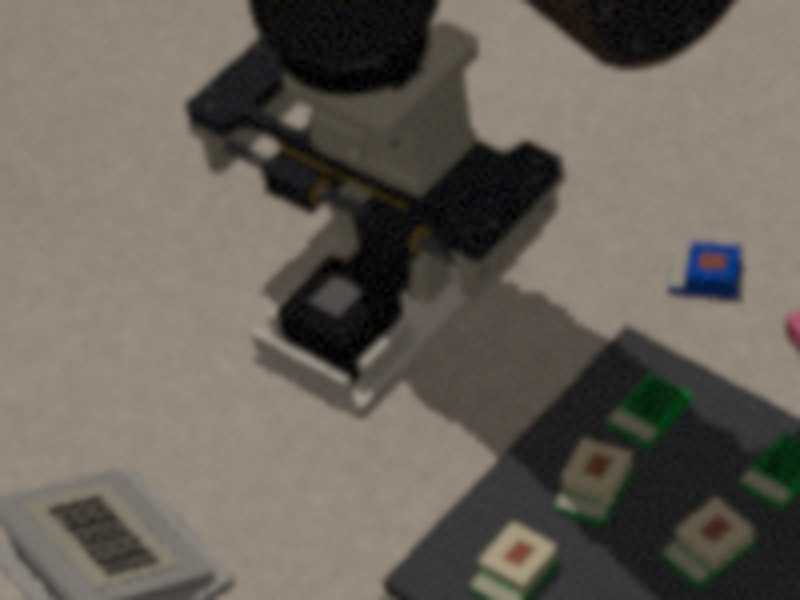

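The head sits between the lips at crop (335,310). I'll lower the last ~1.5 mm, release and rise.

```bash
python3 -m inch '[{"ax":0,"ay":0,"az":0,"dx":0,"dy":0,"dz":1.3,"fingers":20},{"ax":0,"ay":0,"az":0,"dx":0,"dy":0,"dz":1.3,"fingers":20},{"ax":0,"ay":0,"az":0,"dx":0,"dy":0,"dz":1.3,"fingers":60},{"ax":0,"ay":0,"az":0,"dx":0,"dy":0,"dz":1.3,"fingers":60},{"ax":0,"ay":0,"az":0,"dx":0,"dy":0,"dz":1.3,"fingers":60},{"ax":0,"ay":0,"az":0,"dx":0,"dy":0,"dz":1.3,"fingers":60},{"ax":0,"ay":0,"az":0,"dx":0,"dy":0,"dz":1.3,"fingers":60}]'
python3 -m inch '[{"ax":0,"ay":0,"az":0,"dx":0,"dy":0,"dz":-40,"fingers":60},{"ax":0,"ay":0,"az":0,"dx":0,"dy":0,"dz":-100,"fingers":45},{"ax":0,"ay":0,"az":0,"dx":0,"dy":0,"dz":-160,"fingers":45},{"ax":0,"ay":0,"az":0,"dx":-60,"dy":0,"dz":-160,"fingers":45},{"ax":0,"ay":0,"az":0,"dx":-100,"dy":0,"dz":-160,"fingers":45},{"ax":0,"ay":0,"az":0,"dx":-100,"dy":0,"dz":-160,"fingers":45},{"ax":0,"ay":0,"az":0,"dx":-100,"dy":0,"dz":-160,"fingers":45}]'
python3 - <<'E'
from h import *
t=cam('top'); save(t,'top2.png'); import pickle; pickle.dump(t,open('top2.pkl','wb'))
E
```

```text
clock: 14.48
tool_pos: [0.4598, -0.3033, 0.0149]
orientation: [-180.0, -0.0, 2.8]
force: [-0.1, -0.7, -0.6]
opening: 0.0599
clock: 15.35
tool_pos: [0.3603, -0.3086, 0.1754]
orientation: [-180.0, -0.1, 2.8]
force: [1.3, -0.4, 0.1]
opening: 0.0452
```

View pics/top2.png

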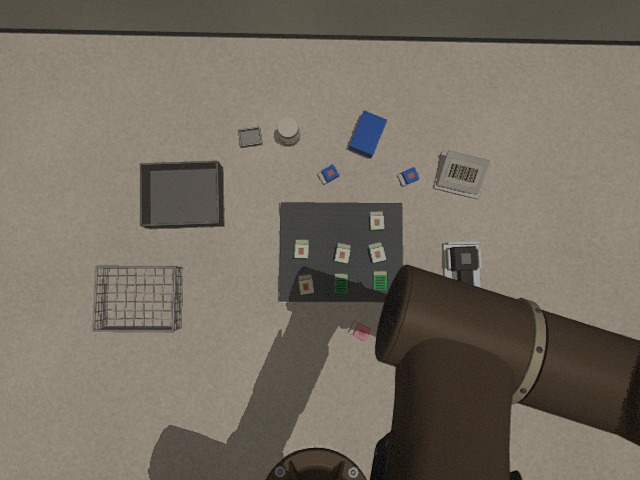

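```bash
cat >> h.py <<'E'
BLK=[box(-.02,.02,-.014,.014,0,.007),box(-.019,.010,-.014,.014,.007,.017)]
EMP=[box(-.02,.02,-.014,.014,0,.007)]
def slabmask(s):
    im=s['image'].astype(float); hull=cv2.convexHull(proj(s,box(.413,.623,-.172,.088,.02,.02)).astype(np.float32)).astype(int)
    roi=np.zeros((480,640),np.uint8); cv2.fillConvexPoly(roi,hull,1); roi=cv2.erode(roi,np.ones((5,5)))
    sat=im.max(2)-im.min(2); return roi.astype(bool)&((im.max(2)>80)|(sat>35))
def cassettes(names=('top','scene'),near=None):
    ss=[cam(n) for n in names]; ms=[slabmask(s) for s in ss]
    n,lab,st,ce=cv2.connectedComponentsWithStats(ms[0].astype(np.uint8))
    out=[]
    for i in range(1,n):
        if st[i,4]<80: continue
        s=ss[0]; m=lab==i; px=s['image'][m].astype(float); isg=np.mean((px[:,1]-px[:,0])>35)>.3
        p=unproj(s,ce[i],.035 if not isg else .027); its=[(s,m)]
        for s2,m2 in zip(ss[1:],ms[1:]):
            n2,l2,st2,c2=cv2.connectedComponentsWithStats(m2.astype(np.uint8)); u=proj(s2,[p[0],p[1],.03])[0]
            j=1+np.argmin(np.linalg.norm(c2[1:]-u,axis=1))
            if np.linalg.norm(c2[j]-u)<8 and st2[j,4]<700: its.append((s2,l2==j))
        mk=lambda x:(rz(x[2]),np.array([x[0],x[1],.02]))
        rs=[fit(its,EMP if isg else BLK,mk,[p[0],p[1],0],[.006,.006,9])]
        rs+=[fit([it],EMP if isg else BLK,mk,[p[0],p[1],0],[.006,.006,9]) for it in its]
        print('EMPTY' if isg else 'BLOCK',np.round(ce[i]),int(st[i,4]),'|'.join('%.4f %.4f %.1f (%.2f)'%(*r[0],r[1]) for r in rs)); out.append((isg,rs[0][0]))
    return out
E
python3 - <<'E'
from h import *
import pickle
t=pickle.load(open('top0.pkl','rb')); c=pickle.load(open('scene0.pkl','rb'))
import h
h.cam=lambda n:{'top':t,'scene':c}[n]
o=cassettes()
big=cv2.resize(cv2.cvtColor(t['image'],cv2.COLOR_RGB2BGR),None,fx=6,fy=6,interpolation=cv2.INTER_CUBIC)
for g,x in o:
    for b in (EMP if g else BLK):
        cv2.polylines(big,[cv2.convexHull(((proj(t,b@rz(x[2]).T+[x[0],x[1],.02])+.5)*6).astype(np.float32)).astype(int)],True,(0,255,255),1)
cv2.imwrite('pics/fit.png',big[1215:1810,1660:2450])
E
```

```text
BLOCK [377. 220.] 249 0.5867 -0.1196 4.4 (0.42)|0.5887 -0.1185 5.4 (0.11)|0.5835 -0.1225 8.7 (0.18)
BLOCK [301. 249.] 255 0.5252 0.0377 0.8 (0.39)|0.5272 0.0387 -3.4 (0.09)|0.5217 0.0356 3.7 (0.15)
BLOCK [342. 253.] 258 0.5181 -0.0479 -10.1 (0.41)|0.5189 -0.0475 -11.1 (0.08)|0.5139 -0.0510 -3.3 (0.18)
BLOCK [377. 252.] 261 0.5197 -0.1203 14.4 (0.38)|0.5210 -0.1198 13.8 (0.08)|0.5158 -0.1226 14.1 (0.18)
EMPTY [380. 279.] 205 0.4623 -0.1260 2.6 (0.53)|0.4634 -0.1255 0.1 (0.25)|0.4592 -0.1286 -2.0 (0.17)
EMPTY [341. 282.] 211 0.4553 -0.0450 -0.5 (0.50)|0.4559 -0.0442 0.0 (0.23)|0.4511 -0.0464 -1.8 (0.16)
BLOCK [306. 284.] 267 0.4521 0.0278 10.0 (0.37)|0.4529 0.0287 9.1 (0.07)|0.4477 0.0252 10.5 (0.16)
```

View pics/fit.png

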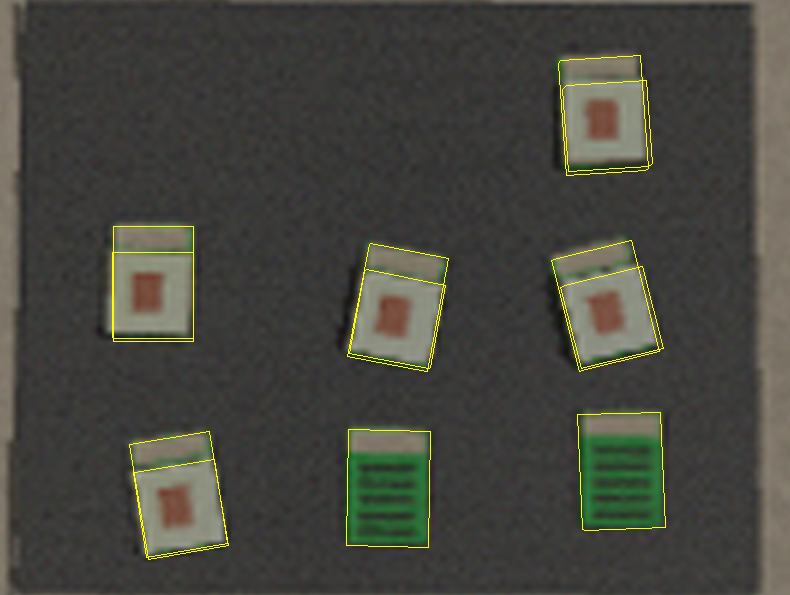

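Run:
```python
from h import *
B=[box(-.065,.065,-.08,.08,0,.06)]
mk=lambda x:(rz(x[2]),np.array([x[0],x[1],0]))
t=cam('top'); c=cam('scene')
for n,x0 in (('basket',[.42,.367,0]),('reject_box',[.64,.291,0])):
    for s,cn in((t,'top'),(c,'scene')):
        d=trace(n,cn)
        for e in d[:1]:
            m=e['mask'].astype(np.uint8); h=cv2.convexHull(cv2.findNonZero(m)); m2=m*0; cv2.fillConvexPoly(m2,h,1)
            print(n,cn,round(e['score'],2),fit([(s,m2)],B,mk,x0,[.01,.01,8]))
go([.451,.027,.10],rpy=[180,0,9.5])
```

```text
basket top 0.92 (array([0.42080717, 0.36989471, 1.18644514]), np.float64(0.024822361054427144))
basket scene 0.71 (array([0.41658602, 0.36912072, 0.7687007 ]), np.float64(0.023300751159815114))
reject_box top 0.85 (array([0.63514673, 0.28846039, 2.94006873]), np.float64(0.012240146349575931))
reject_box scene 0.79 (array([0.63306529, 0.28842942, 3.18897316]), np.float64(0.019131831579266345))
d [107.2, -330.3, 74.8] a [-0.06, 0.03, -6.67] rows 5.7 j [-17.0, 4.0, -28.0, -0.0, -58.0, 110.0]
```

```bash
python3 -m inch '[{"ax":0,"ay":0,"az":-3,"dx":50,"dy":-60,"dz":40,"fingers":45},{"ax":0,"ay":0,"az":-6.7,"dx":104,"dy":-329,"dz":75,"fingers":45},{"ax":0,"ay":0,"az":-6.7,"dx":104,"dy":-329,"dz":75,"fingers":45},{"ax":0,"ay":0,"az":-6.7,"dx":104,"dy":-329,"dz":75,"fingers":45},{"ax":0,"ay":0,"az":-6.7,"dx":104,"dy":-329,"dz":75,"fingers":45},{"ax":0,"ay":0,"az":-6.7,"dx":104,"dy":-329,"dz":75,"fingers":45},{"ax":0,"ay":0,"az":-6.7,"dx":104,"dy":-329,"dz":75,"fingers":45},{"ax":0,"ay":0,"az":-6.7,"dx":104,"dy":-329,"dz":75,"fingers":45}]'
python3 -m inch '[{"ax":0,"ay":0,"az":0,"dx":0,"dy":0,"dz":0,"fingers":45},{"ax":0,"ay":0,"az":0,"dx":0,"dy":0,"dz":0,"fingers":45}]'
python3 - <<'E'
from h import *
go([.448,.0265,.022],rpy=[180,0,9.5])
s=cam('scene');i=cv2.cvtColor(s['image'],cv2.COLOR_RGB2BGR); cv2.imwrite('pics/p1.png',cv2.resize(i[120:300,210:430],None,fx=3.5,fy=3.3,interpolation=cv2.INTER_CUBIC))
E
```

```text
clock: 16.7
tool_pos: [0.4475, 0.0255, 0.0999]
orientation: [-180.0, 0.0, 9.6]
force: [-0.1, -0.9, 0.6]
opening: 0.0448
clock: 16.95
tool_pos: [0.4477, 0.0246, 0.1004]
orientation: [-180.0, -0.0, 9.4]
force: [0.4, 0.3, 0.1]
opening: 0.0451
d [0.6, -1.8, 78.4] a [-0.04, -0.03, -0.09] rows 1.3 j [28.0, 6.0, -37.0, -0.0, -47.0, 71.0]
```

View pics/p1.png

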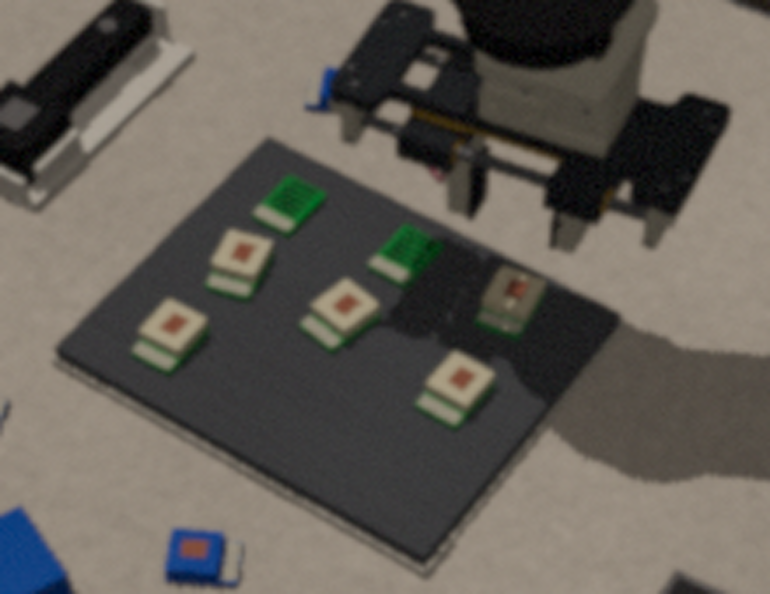

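The jaws are above the lower-right block (crop (510,295)); neighbours are clear. Descend.

```bash
python3 -m inch '[{"ax":0,"ay":0,"az":0,"dx":0.6,"dy":-1.8,"dz":45,"fingers":45},{"ax":0,"ay":0,"az":0,"dx":0.6,"dy":-1.8,"dz":70,"fingers":45},{"ax":0,"ay":0,"az":0,"dx":0.6,"dy":-1.8,"dz":78,"fingers":45},{"ax":0,"ay":0,"az":0,"dx":0.6,"dy":-1.8,"dz":78,"fingers":45},{"ax":0,"ay":0,"az":0,"dx":0.6,"dy":-1.8,"dz":78,"fingers":45}]'
python3 -m inch '[{"ax":0,"ay":0,"az":0,"dx":0,"dy":0,"dz":0,"fingers":18},{"ax":0,"ay":0,"az":0,"dx":0,"dy":0,"dz":0,"fingers":18},{"ax":0,"ay":0,"az":0,"dx":0,"dy":0,"dz":0,"fingers":18},{"ax":0,"ay":0,"az":0,"dx":0,"dy":0,"dz":0,"fingers":18},{"ax":0,"ay":0,"az":0,"dx":0,"dy":0,"dz":-30,"fingers":18},{"ax":0,"ay":0,"az":0,"dx":0,"dy":0,"dz":-90,"fingers":18},{"ax":0,"ay":0,"az":0,"dx":0,"dy":0,"dz":-110,"fingers":18},{"ax":0,"ay":0,"az":0,"dx":0,"dy":0,"dz":-110,"fingers":18}]'
python3 - <<'E'
from h import *
go([.389,.335,.13],rpy=[180,0,9.5])
E
```

```text
clock: 17.62
tool_pos: [0.4488, 0.0276, 0.0231]
orientation: [-179.9, -0.1, 9.5]
force: [0.8, -1.2, -0.4]
opening: 0.0451
clock: 18.62
tool_pos: [0.4489, 0.0278, 0.1338]
orientation: [-179.9, -0.2, 9.5]
force: [-0.5, 0.1, -0.3]
opening: 0.0279
d [-8.4, -312.9, 4.4] a [-0.11, -0.23, 0.01] rows 5.0 j [29.0, 4.0, -34.0, -0.0, -51.0, 71.0]
```

```bash
python3 -m inch '[{"ax":0,"ay":0,"az":0,"dx":-8,"dy":-313,"dz":0,"fingers":18},{"ax":0,"ay":0,"az":0,"dx":-8,"dy":-313,"dz":0,"fingers":18},{"ax":0,"ay":0,"az":0,"dx":-8,"dy":-313,"dz":0,"fingers":18},{"ax":0,"ay":0,"az":0,"dx":-8,"dy":-313,"dz":0,"fingers":18},{"ax":0,"ay":0,"az":0,"dx":-8,"dy":-313,"dz":0,"fingers":18},{"ax":0,"ay":0,"az":0,"dx":-8,"dy":-313,"dz":0,"fingers":18},{"ax":0,"ay":0,"az":0,"dx":-8,"dy":-313,"dz":45,"fingers":18},{"ax":0,"ay":0,"az":0,"dx":-8,"dy":-313,"dz":84,"fingers":18}]'
python3 -m inch '[{"ax":0,"ay":0,"az":0,"dx":0,"dy":0,"dz":0,"fingers":18},{"ax":0,"ay":0,"az":0,"dx":0,"dy":0,"dz":0,"fingers":45},{"ax":0,"ay":0,"az":0,"dx":0,"dy":0,"dz":0,"fingers":45},{"ax":0,"ay":0,"az":0,"dx":0,"dy":0,"dz":0,"fingers":45},{"ax":0,"ay":0,"az":0,"dx":0,"dy":0,"dz":-50,"fingers":45},{"ax":0,"ay":0,"az":0,"dx":0,"dy":0,"dz":-84,"fingers":45},{"ax":0,"ay":0,"az":0,"dx":0,"dy":0,"dz":-84,"fingers":45},{"ax":0,"ay":0,"az":0,"dx":0,"dy":0,"dz":-84,"fingers":45}]'
python3 - <<'E'
from h import *
s=cam('scene'); save(s,'d1.png')
go([.521,.037,.13],rpy=[180,0,0])
E
```

```text
clock: 19.62
tool_pos: [0.3877, 0.3335, 0.0462]
orientation: [180.0, 0.1, 9.5]
force: [0.2, -0.4, -0.2]
opening: 0.0279
clock: 20.62
tool_pos: [0.3882, 0.3345, 0.1326]
orientation: [-179.9, -0.0, 9.5]
force: [-0.7, -0.0, -0.6]
opening: 0.0454
d [82.1, 315.1, 1.8] a [-0.02, 0.02, 9.49] rows 5.2 j [63.0, 10.0, -27.0, -0.0, -53.0, 37.0]
```

View pics/d1.png

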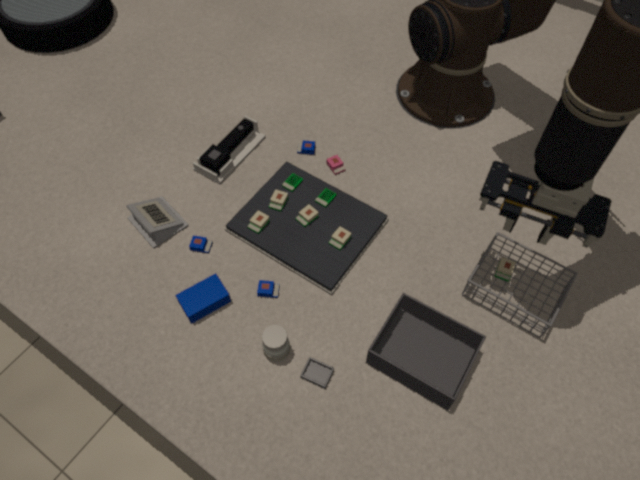

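One block is in the basket (505,270). The view is clear, so I'll re-measure the rest before the next pick.

Run:
```python
from h import *
cassettes()
```

```text
BLOCK [377. 220.] 256 0.5882 -0.1196 5.1 (0.40)|0.5884 -0.1185 5.9 (0.09)|0.5836 -0.1217 8.8 (0.16)
BLOCK [301. 248.] 259 0.5252 0.0378 1.0 (0.38)|0.5275 0.0387 -2.2 (0.09)|0.5216 0.0359 2.8 (0.13)
BLOCK [342. 253.] 264 0.5181 -0.0477 -10.0 (0.38)|0.5190 -0.0473 -10.9 (0.07)|0.5146 -0.0500 -3.3 (0.17)
BLOCK [377. 252.] 265 0.5199 -0.1206 14.9 (0.35)|0.5215 -0.1195 13.3 (0.07)|0.5169 -0.1219 14.3 (0.15)
EMPTY [380. 279.] 209 0.4621 -0.1263 1.8 (0.52)|0.4633 -0.1256 -0.2 (0.23)|0.4590 -0.1280 -1.0 (0.15)
EMPTY [341. 282.] 216 0.4552 -0.0446 -0.1 (0.49)|0.4568 -0.0441 0.6 (0.22)|0.4528 -0.0465 -3.9 (0.16)
```

```bash
python3 -m inch '[{"ax":0,"ay":0,"az":9.5,"dx":82,"dy":315,"dz":0,"fingers":45},{"ax":0,"ay":0,"az":9.5,"dx":82,"dy":315,"dz":0,"fingers":45},{"ax":0,"ay":0,"az":9.5,"dx":82,"dy":315,"dz":0,"fingers":45},{"ax":0,"ay":0,"az":9.5,"dx":82,"dy":315,"dz":0,"fingers":45},{"ax":0,"ay":0,"az":9.5,"dx":82,"dy":315,"dz":0,"fingers":45},{"ax":0,"ay":0,"az":9.5,"dx":82,"dy":315,"dz":50,"fingers":45},{"ax":0,"ay":0,"az":9.5,"dx":82,"dy":315,"dz":50,"fingers":45},{"ax":0,"ay":0,"az":9.5,"dx":82,"dy":315,"dz":50,"fingers":45}]'
python3 - <<'E'
from h import *
go([.521,.037,.022],rpy=[180,0,0])
E
```

```text
clock: 21.78
tool_pos: [0.5215, 0.0378, 0.0825]
orientation: [180.0, 0.0, 0.0]
force: [-0.4, 0.2, 1.1]
opening: 0.0449
d [-0.5, 0.8, 60.5] a [0.0, 0.02, 0.04] rows 1.0 j [26.0, 15.0, -29.0, -0.0, -46.0, 64.0]
```

```bash
python3 -m inch '[{"ax":0,"ay":0,"az":0,"dx":0,"dy":0,"dz":40,"fingers":45},{"ax":0,"ay":0,"az":0,"dx":0,"dy":0,"dz":60,"fingers":45},{"ax":0,"ay":0,"az":0,"dx":0,"dy":0,"dz":60,"fingers":45},{"ax":0,"ay":0,"az":0,"dx":0,"dy":0,"dz":60,"fingers":45}]'
python3 -m inch '[{"ax":0,"ay":0,"az":0,"dx":0,"dy":0,"dz":0,"fingers":18},{"ax":0,"ay":0,"az":0,"dx":0,"dy":0,"dz":0,"fingers":18},{"ax":0,"ay":0,"az":0,"dx":0,"dy":0,"dz":0,"fingers":18},{"ax":0,"ay":0,"az":0,"dx":0,"dy":0,"dz":0,"fingers":18},{"ax":0,"ay":0,"az":0,"dx":0,"dy":0,"dz":-30,"fingers":18},{"ax":0,"ay":0,"az":0,"dx":0,"dy":0,"dz":-90,"fingers":18},{"ax":0,"ay":0,"az":0,"dx":0,"dy":0,"dz":-110,"fingers":18},{"ax":0,"ay":0,"az":0,"dx":0,"dy":0,"dz":-110,"fingers":18}]'
python3 - <<'E'
from h import *
go([.390,.371,.13],rpy=[180,0,5])
E
```

```text
clock: 22.28
tool_pos: [0.5223, 0.0387, 0.0238]
orientation: [-179.9, -0.1, 0.1]
force: [0.0, -0.7, 0.6]
opening: 0.0453
clock: 23.28
tool_pos: [0.5223, 0.0379, 0.1341]
orientation: [-179.9, -0.2, -0.0]
force: [0.1, 0.7, -0.6]
opening: 0.0277
d [-132.3, -333.1, 4.4] a [-0.12, -0.22, -5.0] rows 5.7 j [26.0, 11.0, -26.0, -0.0, -53.0, 64.0]
```

```bash
python3 -m inch '[{"ax":0,"ay":0,"az":-5,"dx":-132,"dy":-333,"dz":0,"fingers":18},{"ax":0,"ay":0,"az":-5,"dx":-132,"dy":-333,"dz":0,"fingers":18},{"ax":0,"ay":0,"az":-5,"dx":-132,"dy":-333,"dz":0,"fingers":18},{"ax":0,"ay":0,"az":-5,"dx":-132,"dy":-333,"dz":0,"fingers":18},{"ax":0,"ay":0,"az":-5,"dx":-132,"dy":-333,"dz":0,"fingers":18},{"ax":0,"ay":0,"az":-5,"dx":-132,"dy":-333,"dz":0,"fingers":18},{"ax":0,"ay":0,"az":-5,"dx":-132,"dy":-333,"dz":40,"fingers":18},{"ax":0,"ay":0,"az":-5,"dx":-132,"dy":-333,"dz":80,"fingers":18}]'
python3 -m inch '[{"ax":0,"ay":0,"az":0,"dx":0,"dy":0,"dz":0,"fingers":18},{"ax":0,"ay":0,"az":0,"dx":0,"dy":0,"dz":0,"fingers":45},{"ax":0,"ay":0,"az":0,"dx":0,"dy":0,"dz":0,"fingers":45},{"ax":0,"ay":0,"az":0,"dx":0,"dy":0,"dz":0,"fingers":45},{"ax":0,"ay":0,"az":0,"dx":0,"dy":0,"dz":-50,"fingers":45},{"ax":0,"ay":0,"az":0,"dx":0,"dy":0,"dz":-80,"fingers":45},{"ax":0,"ay":0,"az":0,"dx":0,"dy":0,"dz":-80,"fingers":45},{"ax":0,"ay":0,"az":0,"dx":0,"dy":0,"dz":-80,"fingers":45}]'
python3 - <<'E'
from h import *
s=cam('scene'); save(s,'d2.png')
cassettes()
go([.515,-.049,.13],rpy=[180,0,-9])
E
```

```text
clock: 24.28
tool_pos: [0.3883, 0.3707, 0.0503]
orientation: [-180.0, 0.0, 5.1]
force: [-0.4, 0.4, -1.5]
opening: 0.0281
clock: 25.28
tool_pos: [0.3891, 0.3703, 0.1326]
orientation: [-179.9, -0.0, 5.0]
force: [-0.7, -0.3, -0.8]
opening: 0.0451
BLOCK [377. 220.] 256 0.5872 -0.1197 5.7 (0.40)|0.5889 -0.1183 5.8 (0.09)|0.5835 -0.1225 6.4 (0.16)
BLOCK [342. 253.] 264 0.5179 -0.0479 -9.9 (0.39)|0.5189 -0.0472 -10.9 (0.07)|0.5137 -0.0509 -4.8 (0.16)
BLOCK [377. 252.] 265 0.5199 -0.1207 14.7 (0.36)|0.5213 -0.1194 14.9 (0.07)|0.5162 -0.1220 15.0 (0.16)
EMPTY [380. 280.] 206 0.4627 -0.1261 0.0 (0.52)|0.4632 -0.1256 -0.1 (0.25)|0.4593 -0.1282 0.9 (0.16)
EMPTY [341. 282.] 214 0.4554 -0.0446 -2.5 (0.49)|0.4566 -0.0440 0.7 (0.22)|0.4527 -0.0464 -2.7 (0.15)
d [89.1, 428.3, 1.8] a [0.04, 0.04, 14.0] rows 7.0 j [64.0, 12.0, -24.0, -0.0, -53.0, 31.0]
```

View pics/d2.png

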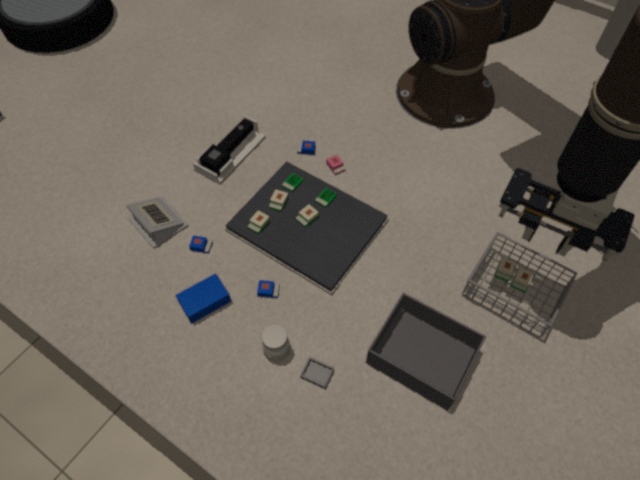

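Two blocks now sit side by side in the basket at (505,268) and (523,280). Next is the middle block.

```bash
python3 -m inch '[{"ax":0,"ay":0,"az":9,"dx":89,"dy":429,"dz":0,"fingers":45},{"ax":0,"ay":0,"az":14,"dx":89,"dy":429,"dz":0,"fingers":45},{"ax":0,"ay":0,"az":14,"dx":89,"dy":429,"dz":0,"fingers":45},{"ax":0,"ay":0,"az":14,"dx":89,"dy":429,"dz":0,"fingers":45},{"ax":0,"ay":0,"az":14,"dx":89,"dy":429,"dz":0,"fingers":45},{"ax":0,"ay":0,"az":14,"dx":89,"dy":429,"dz":0,"fingers":45},{"ax":0,"ay":0,"az":14,"dx":89,"dy":429,"dz":30,"fingers":45},{"ax":0,"ay":0,"az":14,"dx":89,"dy":429,"dz":50,"fingers":45}]'
python3 -m inch '[{"ax":0,"ay":0,"az":0,"dx":0,"dy":0,"dz":0,"fingers":45},{"ax":0,"ay":0,"az":0,"dx":0,"dy":0,"dz":0,"fingers":45}]'
python3 - <<'E'
from h import *
go([.514,-.049,.022],rpy=[180,0,-9])
E
```

```text
clock: 26.42
tool_pos: [0.5152, -0.0524, 0.0805]
orientation: [180.0, 0.1, -9.2]
force: [-0.2, 1.1, -0.4]
opening: 0.045
clock: 26.68
tool_pos: [0.5156, -0.0486, 0.0825]
orientation: [-180.0, 0.0, -8.9]
force: [-0.2, -0.1, 0.8]
opening: 0.045
d [-1.5, 0.7, 60.5] a [-0.02, 0.0, 0.05] rows 1.0 j [16.0, 14.0, -30.0, -0.0, -46.0, 65.0]
```

```bash
python3 -m inch '[{"ax":0,"ay":0,"az":0,"dx":-1.5,"dy":0.5,"dz":40,"fingers":45},{"ax":0,"ay":0,"az":0,"dx":-1.5,"dy":0.5,"dz":60,"fingers":45},{"ax":0,"ay":0,"az":0,"dx":-1.5,"dy":0.5,"dz":60,"fingers":45},{"ax":0,"ay":0,"az":0,"dx":-1.5,"dy":0.5,"dz":60,"fingers":45}]'
python3 -m inch '[{"ax":0,"ay":0,"az":0,"dx":0,"dy":0,"dz":0,"fingers":18},{"ax":0,"ay":0,"az":0,"dx":0,"dy":0,"dz":0,"fingers":18},{"ax":0,"ay":0,"az":0,"dx":0,"dy":0,"dz":0,"fingers":18},{"ax":0,"ay":0,"az":0,"dx":0,"dy":0,"dz":0,"fingers":18},{"ax":0,"ay":0,"az":0,"dx":0,"dy":0,"dz":-30,"fingers":18},{"ax":0,"ay":0,"az":0,"dx":0,"dy":0,"dz":-90,"fingers":18},{"ax":0,"ay":0,"az":0,"dx":0,"dy":0,"dz":-110,"fingers":18},{"ax":0,"ay":0,"az":0,"dx":0,"dy":0,"dz":-110,"fingers":18}]'
python3 - <<'E'
from h import *
go([.392,.405,.13],rpy=[180,0,2])
E
```

```text
clock: 27.18
tool_pos: [0.5147, -0.0484, 0.0234]
orientation: [-179.9, -0.1, -8.9]
force: [-0.8, 0.6, 0.5]
opening: 0.0447
clock: 28.18
tool_pos: [0.5148, -0.0492, 0.134]
orientation: [-179.9, -0.2, -9.0]
force: [0.4, 1.2, -1.0]
opening: 0.0282
d [-192.4, -429.4, 4.3] a [-0.11, -0.22, -11.0] rows 7.5 j [16.0, 10.0, -27.0, -0.0, -53.0, 65.0]
```

```bash
python3 -m inch '[{"ax":0,"ay":0,"az":-6,"dx":-192,"dy":-429,"dz":0,"fingers":18},{"ax":0,"ay":0,"az":-11,"dx":-192,"dy":-429,"dz":0,"fingers":18},{"ax":0,"ay":0,"az":-11,"dx":-192,"dy":-429,"dz":0,"fingers":18},{"ax":0,"ay":0,"az":-11,"dx":-192,"dy":-429,"dz":0,"fingers":18},{"ax":0,"ay":0,"az":-11,"dx":-192,"dy":-429,"dz":0,"fingers":18},{"ax":0,"ay":0,"az":-11,"dx":-192,"dy":-429,"dz":0,"fingers":18},{"ax":0,"ay":0,"az":-11,"dx":-192,"dy":-429,"dz":0,"fingers":18},{"ax":0,"ay":0,"az":-11,"dx":-192,"dy":-429,"dz":0,"fingers":18}]'
python3 -m inch '[{"ax":0,"ay":0,"az":0,"dx":0,"dy":0,"dz":0,"fingers":18},{"ax":0,"ay":0,"az":0,"dx":0,"dy":0,"dz":40,"fingers":18},{"ax":0,"ay":0,"az":0,"dx":0,"dy":0,"dz":80,"fingers":18},{"ax":0,"ay":0,"az":0,"dx":0,"dy":0,"dz":80,"fingers":18}]'
python3 -m inch '[{"ax":0,"ay":0,"az":0,"dx":0,"dy":0,"dz":0,"fingers":18},{"ax":0,"ay":0,"az":0,"dx":0,"dy":0,"dz":0,"fingers":45},{"ax":0,"ay":0,"az":0,"dx":0,"dy":0,"dz":0,"fingers":45},{"ax":0,"ay":0,"az":0,"dx":0,"dy":0,"dz":0,"fingers":45},{"ax":0,"ay":0,"az":0,"dx":0,"dy":0,"dz":-50,"fingers":45},{"ax":0,"ay":0,"az":0,"dx":0,"dy":0,"dz":-80,"fingers":45},{"ax":0,"ay":0,"az":0,"dx":0,"dy":0,"dz":-80,"fingers":45},{"ax":0,"ay":0,"az":0,"dx":0,"dy":0,"dz":-80,"fingers":45}]'
python3 - <<'E'
from h import *
s=cam('scene'); save(s,'d3.png')
cassettes()
go([.5155,-.1215,.13],rpy=[180,0,14.5])
E
```

```text
clock: 29.18
tool_pos: [0.3898, 0.4065, 0.1307]
orientation: [179.9, 0.1, 2.1]
force: [0.5, -0.2, 1.0]
opening: 0.0278
clock: 29.68
tool_pos: [0.39, 0.4008, 0.0491]
orientation: [179.6, 0.2, 1.9]
force: [-0.2, 0.3, -0.3]
opening: 0.0278
clock: 30.68
tool_pos: [0.3909, 0.4041, 0.1322]
orientation: [-180.0, 0.0, 2.0]
force: [1.2, -0.8, -0.1]
opening: 0.0451
BLOCK [377. 220.] 254 0.5874 -0.1196 5.4 (0.40)|0.5890 -0.1189 6.1 (0.10)|0.5840 -0.1220 2.7 (0.16)
BLOCK [377. 252.] 266 0.5202 -0.1202 15.6 (0.37)|0.5212 -0.1195 14.5 (0.07)|0.5164 -0.1227 15.7 (0.17)
EMPTY [380. 279.] 206 0.4623 -0.1268 -1.9 (0.53)|0.4639 -0.1255 0.4 (0.25)|0.4599 -0.1283 -0.7 (0.16)
EMPTY [341. 282.] 213 0.4556 -0.0451 0.8 (0.48)|0.4561 -0.0441 0.6 (0.22)|0.4524 -0.0461 -2.5 (0.15)
d [106.2, 529.4, 1.8] a [0.05, 0.05, -12.5] rows 8.6 j [66.0, 15.0, -21.0, -0.0, -54.0, 26.0]
```

View pics/d3.png

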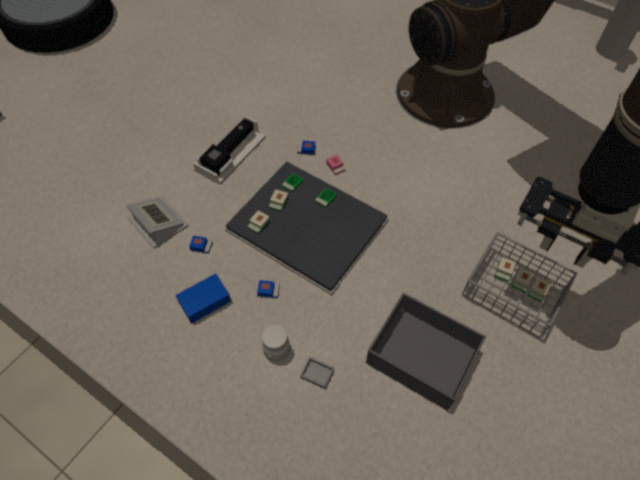

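Three blocks are in the basket (505,267), (524,278), (540,288). Next is the block at top pixel (377,252).

```bash
python3 -m inch '[{"ax":0,"ay":0,"az":-6,"dx":106,"dy":529,"dz":0,"fingers":45},{"ax":0,"ay":0,"az":-12.5,"dx":106,"dy":529,"dz":0,"fingers":45},{"ax":0,"ay":0,"az":-12.5,"dx":106,"dy":529,"dz":0,"fingers":45},{"ax":0,"ay":0,"az":-12.5,"dx":106,"dy":529,"dz":0,"fingers":45},{"ax":0,"ay":0,"az":-12.5,"dx":106,"dy":529,"dz":0,"fingers":45},{"ax":0,"ay":0,"az":-12.5,"dx":106,"dy":529,"dz":0,"fingers":45},{"ax":0,"ay":0,"az":-12.5,"dx":106,"dy":529,"dz":0,"fingers":45},{"ax":0,"ay":0,"az":-12.5,"dx":106,"dy":529,"dz":0,"fingers":45}]'
python3 -m inch '[{"ax":0,"ay":0,"az":0,"dx":6,"dy":31,"dz":0,"fingers":45},{"ax":0,"ay":0,"az":0,"dx":6,"dy":31,"dz":50,"fingers":45},{"ax":0,"ay":0,"az":0,"dx":6,"dy":31,"dz":50,"fingers":45},{"ax":0,"ay":0,"az":0,"dx":6,"dy":31,"dz":50,"fingers":45}]'
python3 - <<'E'
from h import *
go([.5155,-.1215,.022],rpy=[180,0,14.5])
E
```

```text
clock: 31.82
tool_pos: [0.5065, -0.0842, 0.1316]
orientation: [-180.0, 0.0, 14.5]
force: [0.9, 1.0, 0.2]
opening: 0.0453
clock: 32.33
tool_pos: [0.5204, -0.1105, 0.0827]
orientation: [-180.0, 0.0, 14.6]
force: [-0.1, -0.7, 1.5]
opening: 0.0449
d [-7.5, 9.4, 60.7] a [-0.01, 0.02, 0.06] rows 1.0 j [9.0, 15.0, -28.0, -0.0, -47.0, 95.0]
```

```bash
python3 -m inch '[{"ax":0,"ay":0,"az":0,"dx":-7.5,"dy":9.4,"dz":0,"fingers":45},{"ax":0,"ay":0,"az":0,"dx":-7.5,"dy":9.4,"dz":40,"fingers":45},{"ax":0,"ay":0,"az":0,"dx":-7.5,"dy":9.4,"dz":60,"fingers":45},{"ax":0,"ay":0,"az":0,"dx":-7.5,"dy":9.4,"dz":60,"fingers":45},{"ax":0,"ay":0,"az":0,"dx":-7.5,"dy":9.4,"dz":60,"fingers":45}]'
python3 -m inch '[{"ax":0,"ay":0,"az":0,"dx":0,"dy":0,"dz":0,"fingers":18},{"ax":0,"ay":0,"az":0,"dx":0,"dy":0,"dz":0,"fingers":18},{"ax":0,"ay":0,"az":0,"dx":0,"dy":0,"dz":0,"fingers":18},{"ax":0,"ay":0,"az":0,"dx":0,"dy":0,"dz":0,"fingers":18},{"ax":0,"ay":0,"az":0,"dx":0,"dy":0,"dz":-30,"fingers":18},{"ax":0,"ay":0,"az":0,"dx":0,"dy":0,"dz":-90,"fingers":18},{"ax":0,"ay":0,"az":0,"dx":0,"dy":0,"dz":-110,"fingers":18},{"ax":0,"ay":0,"az":0,"dx":0,"dy":0,"dz":-110,"fingers":18}]'
python3 - <<'E'
from h import *
go([.442,.345,.13],rpy=[180,0,2])
E
```

```text
clock: 32.95
tool_pos: [0.516, -0.1215, 0.0235]
orientation: [-180.0, -0.1, 14.5]
force: [0.1, -0.4, -0.3]
opening: 0.0452
clock: 33.95
tool_pos: [0.5163, -0.1215, 0.1339]
orientation: [-180.0, -0.2, 14.5]
force: [0.8, 0.1, 0.2]
opening: 0.0274
d [44.9, -470.2, 4.2] a [-0.03, -0.24, 12.51] rows 7.6 j [8.0, 12.0, -25.0, -0.0, -53.0, 97.0]
```

```bash
python3 -m inch '[{"ax":0,"ay":0,"az":6,"dx":45,"dy":-470,"dz":0,"fingers":18},{"ax":0,"ay":0,"az":12.5,"dx":45,"dy":-470,"dz":0,"fingers":18},{"ax":0,"ay":0,"az":12.5,"dx":45,"dy":-470,"dz":0,"fingers":18},{"ax":0,"ay":0,"az":12.5,"dx":45,"dy":-470,"dz":0,"fingers":18},{"ax":0,"ay":0,"az":12.5,"dx":45,"dy":-470,"dz":0,"fingers":18},{"ax":0,"ay":0,"az":12.5,"dx":45,"dy":-470,"dz":0,"fingers":18},{"ax":0,"ay":0,"az":12.5,"dx":45,"dy":-470,"dz":0,"fingers":18},{"ax":0,"ay":0,"az":12.5,"dx":45,"dy":-470,"dz":0,"fingers":18}]'
python3 -m inch '[{"ax":0,"ay":0,"az":0,"dx":0,"dy":0,"dz":0,"fingers":18},{"ax":0,"ay":0,"az":0,"dx":0,"dy":0,"dz":40,"fingers":18},{"ax":0,"ay":0,"az":0,"dx":0,"dy":0,"dz":80,"fingers":18},{"ax":0,"ay":0,"az":0,"dx":0,"dy":0,"dz":80,"fingers":18}]'
python3 -m inch '[{"ax":0,"ay":0,"az":0,"dx":0,"dy":0,"dz":0,"fingers":18},{"ax":0,"ay":0,"az":0,"dx":0,"dy":0,"dz":0,"fingers":45},{"ax":0,"ay":0,"az":0,"dx":0,"dy":0,"dz":0,"fingers":45},{"ax":0,"ay":0,"az":0,"dx":0,"dy":0,"dz":0,"fingers":45},{"ax":0,"ay":0,"az":0,"dx":0,"dy":0,"dz":-50,"fingers":45},{"ax":0,"ay":0,"az":0,"dx":0,"dy":0,"dz":-80,"fingers":45},{"ax":0,"ay":0,"az":0,"dx":0,"dy":0,"dz":-80,"fingers":45},{"ax":0,"ay":0,"az":0,"dx":0,"dy":0,"dz":-80,"fingers":45}]'
python3 - <<'E'
from h import *
s=cam('scene'); save(s,'d4.png')
cassettes()
go([.583,-.1205,.13],rpy=[180,0,5])
E
```

```text
clock: 34.95
tool_pos: [0.4398, 0.3469, 0.1307]
orientation: [179.9, 0.1, 2.1]
force: [0.6, -0.6, -0.7]
opening: 0.0282
clock: 35.45
tool_pos: [0.4393, 0.3414, 0.0489]
orientation: [179.7, 0.3, 1.9]
force: [-0.6, -0.1, 1.0]
opening: 0.0278
clock: 36.45
tool_pos: [0.4407, 0.3444, 0.1322]
orientation: [-180.0, 0.0, 2.0]
force: [-0.5, -0.1, 0.2]
opening: 0.0451
BLOCK [377. 220.] 256 0.5873 -0.1195 6.3 (0.39)|0.5884 -0.1187 6.1 (0.09)|0.5837 -0.1223 9.4 (0.16)
EMPTY [380. 279.] 209 0.4626 -0.1264 -0.7 (0.52)|0.4635 -0.1255 0.2 (0.23)|0.4601 -0.1284 -2.6 (0.16)
EMPTY [341. 282.] 216 0.4559 -0.0446 -0.6 (0.49)|0.4569 -0.0441 0.6 (0.22)|0.4521 -0.0463 -2.2 (0.16)
d [126.0, 469.4, 1.6] a [0.04, 0.06, -3.0] rows 7.8 j [58.0, 14.0, -21.0, -0.0, -54.0, 34.0]
```

View pics/d4.png

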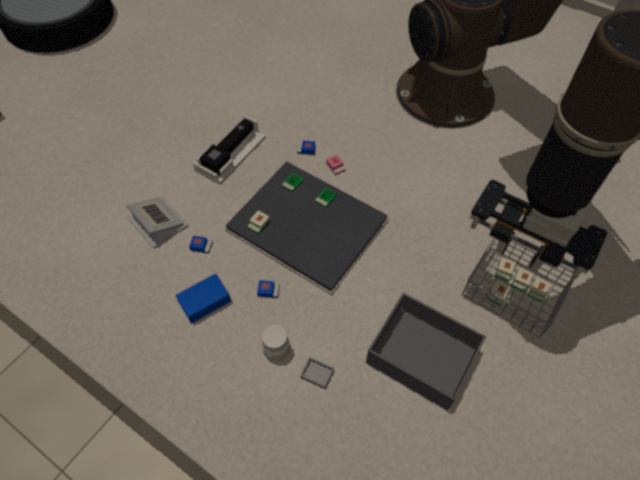

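Four are in; the last block is at top pixel (377,220).

```bash
python3 -m inch '[{"ax":0,"ay":0,"az":-3,"dx":126,"dy":469,"dz":0,"fingers":45},{"ax":0,"ay":0,"az":-3,"dx":126,"dy":469,"dz":0,"fingers":45},{"ax":0,"ay":0,"az":-3,"dx":126,"dy":469,"dz":0,"fingers":45},{"ax":0,"ay":0,"az":-3,"dx":126,"dy":469,"dz":0,"fingers":45},{"ax":0,"ay":0,"az":-3,"dx":126,"dy":469,"dz":0,"fingers":45},{"ax":0,"ay":0,"az":-3,"dx":126,"dy":469,"dz":0,"fingers":45},{"ax":0,"ay":0,"az":-3,"dx":126,"dy":469,"dz":0,"fingers":45},{"ax":0,"ay":0,"az":-3,"dx":126,"dy":469,"dz":0,"fingers":45}]'
python3 -m inch '[{"ax":0,"ay":0,"az":0,"dx":0,"dy":0,"dz":0,"fingers":45},{"ax":0,"ay":0,"az":0,"dx":0,"dy":0,"dz":50,"fingers":45},{"ax":0,"ay":0,"az":0,"dx":0,"dy":0,"dz":50,"fingers":45},{"ax":0,"ay":0,"az":0,"dx":0,"dy":0,"dz":50,"fingers":45}]'
python3 - <<'E'
from h import *
go([.583,-.1205,.022],rpy=[180,0,5])
E
```

```text
clock: 37.6
tool_pos: [0.5834, -0.1221, 0.1311]
orientation: [-180.0, 0.1, 4.9]
force: [0.5, 0.3, 1.1]
opening: 0.045
clock: 38.1
tool_pos: [0.5838, -0.1191, 0.0829]
orientation: [-180.0, -0.0, 5.1]
force: [-0.0, -0.3, -0.1]
opening: 0.0452
d [-1.0, 1.3, 60.9] a [-0.01, -0.0, 0.08] rows 1.0 j [7.0, 21.0, -20.0, -0.0, -50.0, 88.0]
```

```bash
python3 -m inch '[{"ax":0,"ay":0,"az":0,"dx":-1,"dy":1.3,"dz":40,"fingers":45},{"ax":0,"ay":0,"az":0,"dx":-1,"dy":1.3,"dz":60,"fingers":45},{"ax":0,"ay":0,"az":0,"dx":-1,"dy":1.3,"dz":60,"fingers":45},{"ax":0,"ay":0,"az":0,"dx":-1,"dy":1.3,"dz":60,"fingers":45}]'
python3 -m inch '[{"ax":0,"ay":0,"az":0,"dx":0,"dy":0,"dz":0,"fingers":18},{"ax":0,"ay":0,"az":0,"dx":0,"dy":0,"dz":0,"fingers":18},{"ax":0,"ay":0,"az":0,"dx":0,"dy":0,"dz":0,"fingers":18},{"ax":0,"ay":0,"az":0,"dx":0,"dy":0,"dz":0,"fingers":18},{"ax":0,"ay":0,"az":0,"dx":0,"dy":0,"dz":-30,"fingers":18},{"ax":0,"ay":0,"az":0,"dx":0,"dy":0,"dz":-90,"fingers":18},{"ax":0,"ay":0,"az":0,"dx":0,"dy":0,"dz":-110,"fingers":18},{"ax":0,"ay":0,"az":0,"dx":0,"dy":0,"dz":-110,"fingers":18}]'
python3 - <<'E'
from h import *
go([.442,.393,.13],rpy=[180,0,2])
E
```

```text
clock: 38.6
tool_pos: [0.5839, -0.1206, 0.024]
orientation: [-180.0, -0.2, 5.1]
force: [1.1, -0.8, 0.6]
opening: 0.0449
clock: 39.6
tool_pos: [0.5836, -0.121, 0.1342]
orientation: [-180.0, -0.2, 5.0]
force: [-0.2, 0.1, -0.3]
opening: 0.0278
d [-96.2, -524.4, 4.1] a [-0.04, -0.24, 3.01] rows 8.5 j [7.0, 17.0, -17.0, -0.0, -56.0, 88.0]
```

```bash
python3 -m inch '[{"ax":0,"ay":0,"az":3,"dx":-89,"dy":-485,"dz":0,"fingers":18},{"ax":0,"ay":0,"az":3,"dx":-89,"dy":-485,"dz":0,"fingers":18},{"ax":0,"ay":0,"az":3,"dx":-89,"dy":-485,"dz":0,"fingers":18},{"ax":0,"ay":0,"az":3,"dx":-89,"dy":-485,"dz":0,"fingers":18},{"ax":0,"ay":0,"az":3,"dx":-89,"dy":-485,"dz":0,"fingers":18},{"ax":0,"ay":0,"az":3,"dx":-89,"dy":-485,"dz":0,"fingers":18},{"ax":0,"ay":0,"az":3,"dx":-89,"dy":-485,"dz":0,"fingers":18},{"ax":0,"ay":0,"az":3,"dx":-89,"dy":-485,"dz":0,"fingers":18}]'
python3 -m inch '[{"ax":0,"ay":0,"az":0,"dx":-9,"dy":-39,"dz":0,"fingers":18},{"ax":0,"ay":0,"az":0,"dx":-9,"dy":-39,"dz":0,"fingers":18},{"ax":0,"ay":0,"az":0,"dx":-9,"dy":-39,"dz":0,"fingers":18},{"ax":0,"ay":0,"az":0,"dx":-9,"dy":-39,"dz":0,"fingers":18}]'
python3 - <<'E'
from h import *
go([.442,.393,.048],rpy=[180,0,2])
E
```

```text
clock: 40.6
tool_pos: [0.4501, 0.3559, 0.1312]
orientation: [180.0, 0.1, 2.0]
force: [1.4, -0.1, -0.6]
opening: 0.0277
clock: 41.1
tool_pos: [0.4413, 0.3919, 0.1319]
orientation: [180.0, 0.0, 1.9]
force: [0.3, -0.2, -1.0]
opening: 0.0276
d [0.8, -1.1, 83.9] a [0.01, 0.03, -0.06] rows 1.3 j [61.0, 17.0, -18.0, -0.0, -55.0, 31.0]
```

```bash
python3 -m inch '[{"ax":0,"ay":0,"az":0,"dx":0,"dy":0,"dz":40,"fingers":18},{"ax":0,"ay":0,"az":0,"dx":0,"dy":0,"dz":82,"fingers":18},{"ax":0,"ay":0,"az":0,"dx":0,"dy":0,"dz":82,"fingers":18}]'
python3 -m inch '[{"ax":0,"ay":0,"az":0,"dx":0,"dy":0,"dz":0,"fingers":18},{"ax":0,"ay":0,"az":0,"dx":0,"dy":0,"dz":0,"fingers":45},{"ax":0,"ay":0,"az":0,"dx":0,"dy":0,"dz":0,"fingers":45},{"ax":0,"ay":0,"az":0,"dx":0,"dy":0,"dz":0,"fingers":45},{"ax":0,"ay":0,"az":0,"dx":0,"dy":0,"dz":-50,"fingers":45},{"ax":0,"ay":0,"az":0,"dx":0,"dy":0,"dz":-80,"fingers":45},{"ax":0,"ay":0,"az":0,"dx":0,"dy":0,"dz":-80,"fingers":45},{"ax":0,"ay":0,"az":0,"dx":0,"dy":0,"dz":-80,"fingers":45}]'
python3 - <<'E'
from h import *
s=cam('scene'); save(s,'d5.png')
cassettes()
go([.461,-.127,.13],rpy=[180,0,0])
E
```

```text
clock: 41.48
tool_pos: [0.4402, 0.39, 0.0478]
orientation: [179.7, 0.2, 1.9]
force: [0.8, -0.1, -0.8]
opening: 0.0278
clock: 42.48
tool_pos: [0.4408, 0.3928, 0.1302]
orientation: [-180.0, 0.0, 2.0]
force: [-1.3, -0.1, -0.7]
opening: 0.0452
EMPTY [380. 280.] 207 0.4624 -0.1262 0.7 (0.52)|0.4634 -0.1256 0.0 (0.24)|0.4584 -0.1281 0.8 (0.16)
EMPTY [341. 282.] 213 0.4550 -0.0453 -1.5 (0.48)|0.4565 -0.0443 -0.0 (0.22)|0.4524 -0.0460 -2.2 (0.14)
d [2.1, 519.9, -0.2] a [0.05, 0.06, 2.0] rows 8.3 j [61.0, 17.0, -18.0, -0.0, -55.0, 31.0]
```

View pics/d5.png

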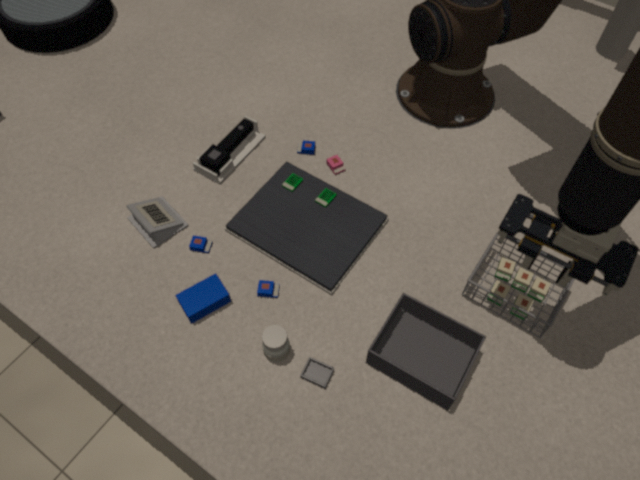

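All five finished blocks are in the basket (500–541, 266–305). Now the empties, the nearer one first.

```bash
python3 -m inch '[{"ax":0,"ay":0,"az":2,"dx":-2,"dy":438,"dz":0,"fingers":45},{"ax":0,"ay":0,"az":2,"dx":-2,"dy":438,"dz":0,"fingers":45},{"ax":0,"ay":0,"az":2,"dx":-2,"dy":438,"dz":0,"fingers":45},{"ax":0,"ay":0,"az":2,"dx":-2,"dy":438,"dz":0,"fingers":45},{"ax":0,"ay":0,"az":2,"dx":-2,"dy":438,"dz":0,"fingers":45},{"ax":0,"ay":0,"az":2,"dx":-2,"dy":438,"dz":0,"fingers":45},{"ax":0,"ay":0,"az":2,"dx":-2,"dy":438,"dz":0,"fingers":45},{"ax":0,"ay":0,"az":2,"dx":-2,"dy":438,"dz":30,"fingers":45}]'
python3 -m inch '[{"ax":0,"ay":0,"az":0,"dx":0,"dy":0,"dz":20,"fingers":45},{"ax":0,"ay":0,"az":0,"dx":0,"dy":0,"dz":20,"fingers":45},{"ax":0,"ay":0,"az":0,"dx":0,"dy":0,"dz":20,"fingers":45}]'
python3 - <<'E'
from h import *
go([.4545,-.045,.022],rpy=[180,0,-0.5])
E
```

```text
clock: 43.62
tool_pos: [0.4552, -0.0482, 0.1008]
orientation: [-179.9, -0.2, -0.3]
force: [0.0, 0.0, -0.5]
opening: 0.0446
clock: 44.0
tool_pos: [0.4548, -0.0445, 0.0805]
orientation: [-180.0, -0.0, 0.0]
force: [1.0, 0.8, 1.1]
opening: 0.0451
d [-0.3, 0.5, 58.5] a [-0.02, -0.0, 0.54] rows 0.9 j [19.0, 9.0, -37.0, -0.0, -44.0, 71.0]
```

```bash
python3 -m inch '[{"ax":0,"ay":0,"az":0.5,"dx":0,"dy":0.5,"dz":40,"fingers":45},{"ax":0,"ay":0,"az":0.5,"dx":0,"dy":0.5,"dz":58,"fingers":45},{"ax":0,"ay":0,"az":0.5,"dx":0,"dy":0.5,"dz":58,"fingers":45},{"ax":0,"ay":0,"az":0.5,"dx":0,"dy":0.5,"dz":58,"fingers":45},{"ax":0,"ay":0,"az":0.5,"dx":0,"dy":0.5,"dz":58,"fingers":45}]'
python3 -m inch '[{"ax":0,"ay":0,"az":0,"dx":0,"dy":0,"dz":0.3,"fingers":18},{"ax":0,"ay":0,"az":0,"dx":0,"dy":0,"dz":0.3,"fingers":18},{"ax":0,"ay":0,"az":0,"dx":0,"dy":0,"dz":0.3,"fingers":18},{"ax":0,"ay":0,"az":0,"dx":0,"dy":0,"dz":0.3,"fingers":18},{"ax":0,"ay":0,"az":0,"dx":0,"dy":0,"dz":-30,"fingers":18},{"ax":0,"ay":0,"az":0,"dx":0,"dy":0,"dz":-90,"fingers":18},{"ax":0,"ay":0,"az":0,"dx":0,"dy":0,"dz":-110,"fingers":18},{"ax":0,"ay":0,"az":0,"dx":0,"dy":0,"dz":-110,"fingers":18}]'
python3 - <<'E'
from h import *
go([.634,.265,.13],rpy=[180,0,3])
E
```

```text
clock: 44.62
tool_pos: [0.4552, -0.0448, 0.0231]
orientation: [-179.9, -0.1, -0.5]
force: [0.3, 0.1, 0.2]
opening: 0.0453
clock: 45.62
tool_pos: [0.4555, -0.0449, 0.1337]
orientation: [-179.9, -0.2, -0.5]
force: [-0.4, -1.0, -1.5]
opening: 0.0272
d [175.8, -311.4, 5.0] a [-0.1, -0.22, -3.49] rows 5.7 j [19.0, 5.0, -33.0, -0.0, -52.0, 70.0]
```

```bash
python3 -m inch '[{"ax":0,"ay":0,"az":-3.5,"dx":176,"dy":-311,"dz":0,"fingers":18},{"ax":0,"ay":0,"az":-3.5,"dx":176,"dy":-311,"dz":0,"fingers":18},{"ax":0,"ay":0,"az":-3.5,"dx":176,"dy":-311,"dz":0,"fingers":18},{"ax":0,"ay":0,"az":-3.5,"dx":176,"dy":-311,"dz":0,"fingers":18},{"ax":0,"ay":0,"az":-3.5,"dx":176,"dy":-311,"dz":0,"fingers":18},{"ax":0,"ay":0,"az":-3.5,"dx":176,"dy":-311,"dz":0,"fingers":18},{"ax":0,"ay":0,"az":-3.5,"dx":176,"dy":-311,"dz":0,"fingers":18},{"ax":0,"ay":0,"az":-3.5,"dx":176,"dy":-311,"dz":0,"fingers":18}]'
python3 -m inch '[{"ax":0,"ay":0,"az":0,"dx":0,"dy":0,"dz":40,"fingers":18},{"ax":0,"ay":0,"az":0,"dx":0,"dy":0,"dz":82,"fingers":18},{"ax":0,"ay":0,"az":0,"dx":0,"dy":0,"dz":82,"fingers":18}]'
python3 -m inch '[{"ax":0,"ay":0,"az":0,"dx":0,"dy":0,"dz":0,"fingers":18},{"ax":0,"ay":0,"az":0,"dx":0,"dy":0,"dz":0,"fingers":45},{"ax":0,"ay":0,"az":0,"dx":0,"dy":0,"dz":0,"fingers":45},{"ax":0,"ay":0,"az":0,"dx":0,"dy":0,"dz":0,"fingers":45},{"ax":0,"ay":0,"az":0,"dx":0,"dy":0,"dz":-50,"fingers":45},{"ax":0,"ay":0,"az":0,"dx":0,"dy":0,"dz":-80,"fingers":45},{"ax":0,"ay":0,"az":0,"dx":0,"dy":0,"dz":-80,"fingers":45},{"ax":0,"ay":0,"az":0,"dx":0,"dy":0,"dz":-80,"fingers":45}]'
python3 - <<'E'
from h import *
s=cam('scene'); save(s,'d6.png')
cassettes()
go([.461,-.127,.13],rpy=[180,0,0])
E
```

```text
clock: 46.62
tool_pos: [0.6321, 0.2637, 0.1301]
orientation: [179.9, 0.2, 3.0]
force: [-0.4, -0.8, -0.1]
opening: 0.0272
clock: 47.0
tool_pos: [0.6304, 0.2615, 0.0469]
orientation: [179.8, 0.4, 2.9]
force: [0.1, 0.2, 0.4]
opening: 0.0275
clock: 48.0
tool_pos: [0.6328, 0.2641, 0.1301]
orientation: [-180.0, 0.0, 3.0]
force: [-0.3, -0.6, -0.6]
opening: 0.0449
EMPTY [379. 280.] 222 0.4623 -0.1262 -1.2 (0.47)|0.4636 -0.1255 0.1 (0.19)|0.4594 -0.1284 -0.8 (0.09)
d [-191.8, 381.3, -0.5] a [0.02, 0.09, 3.0] rows 6.8 j [39.0, 25.0, -5.0, -0.0, -60.0, 54.0]
```

View pics/d6.png

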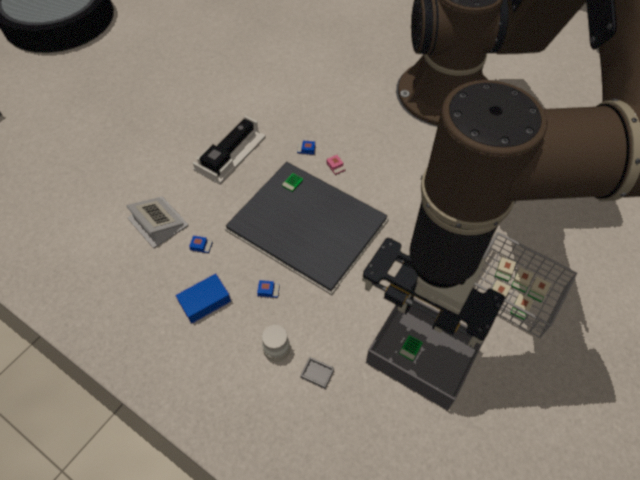

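The first empty is in the reject box (411,347). The other is at (292,181).

```bash
python3 -m inch '[{"ax":0,"ay":0,"az":3,"dx":-192,"dy":382,"dz":0,"fingers":45},{"ax":0,"ay":0,"az":3,"dx":-192,"dy":382,"dz":0,"fingers":45},{"ax":0,"ay":0,"az":3,"dx":-192,"dy":382,"dz":0,"fingers":45},{"ax":0,"ay":0,"az":3,"dx":-192,"dy":382,"dz":0,"fingers":45},{"ax":0,"ay":0,"az":3,"dx":-192,"dy":382,"dz":0,"fingers":45},{"ax":0,"ay":0,"az":3,"dx":-192,"dy":382,"dz":0,"fingers":45},{"ax":0,"ay":0,"az":3,"dx":-192,"dy":382,"dz":0,"fingers":45},{"ax":0,"ay":0,"az":3,"dx":-192,"dy":382,"dz":30,"fingers":45}]'
python3 -m inch '[{"ax":0,"ay":0,"az":0,"dx":0,"dy":0,"dz":20,"fingers":45},{"ax":0,"ay":0,"az":0,"dx":0,"dy":0,"dz":20,"fingers":45},{"ax":0,"ay":0,"az":0,"dx":0,"dy":0,"dz":20,"fingers":45}]'
python3 - <<'E'
from h import *
go([.461,-.127,.022],rpy=[180,0,-0.3])
E
```

```text
clock: 49.15
tool_pos: [0.4611, -0.1298, 0.101]
orientation: [-180.0, -0.2, -0.2]
force: [0.8, -0.6, 0.1]
opening: 0.0452
clock: 49.52
tool_pos: [0.4618, -0.1272, 0.0804]
orientation: [-180.0, -0.0, 0.0]
force: [0.2, -0.1, 0.8]
opening: 0.0451
d [-0.8, -0.2, 58.4] a [-0.02, -0.0, 0.33] rows 0.9 j [8.0, 11.0, -35.0, -0.0, -44.0, 82.0]
```

```bash
python3 -m inch '[{"ax":0,"ay":0,"az":0,"dx":0,"dy":0,"dz":40,"fingers":45},{"ax":0,"ay":0,"az":0,"dx":0,"dy":0,"dz":58,"fingers":45},{"ax":0,"ay":0,"az":0,"dx":0,"dy":0,"dz":58,"fingers":45},{"ax":0,"ay":0,"az":0,"dx":0,"dy":0,"dz":58,"fingers":45},{"ax":0,"ay":0,"az":0,"dx":0,"dy":0,"dz":58,"fingers":45}]'
python3 -m inch '[{"ax":0,"ay":0,"az":0,"dx":0,"dy":0,"dz":0.3,"fingers":18},{"ax":0,"ay":0,"az":0,"dx":0,"dy":0,"dz":0.3,"fingers":18},{"ax":0,"ay":0,"az":0,"dx":0,"dy":0,"dz":0.3,"fingers":18},{"ax":0,"ay":0,"az":0,"dx":0,"dy":0,"dz":0.3,"fingers":18},{"ax":0,"ay":0,"az":0,"dx":0,"dy":0,"dz":-30,"fingers":18},{"ax":0,"ay":0,"az":0,"dx":0,"dy":0,"dz":-90,"fingers":18},{"ax":0,"ay":0,"az":0,"dx":0,"dy":0,"dz":-110,"fingers":18},{"ax":0,"ay":0,"az":0,"dx":0,"dy":0,"dz":-110,"fingers":18}]'
python3 - <<'E'
from h import *
go([.634,.308,.13],rpy=[180,0,3])
E
```

```text
clock: 50.15
tool_pos: [0.4622, -0.1271, 0.0229]
orientation: [-180.0, -0.1, 0.0]
force: [0.2, 0.1, 1.1]
opening: 0.0447
clock: 51.15
tool_pos: [0.4626, -0.1272, 0.1337]
orientation: [-179.9, -0.2, 0.0]
force: [0.1, -0.0, -0.3]
opening: 0.0274
d [171.5, -435.2, 4.9] a [-0.06, -0.23, -2.99] rows 7.5 j [8.0, 7.0, -31.0, -0.0, -52.0, 82.0]
```

```bash
python3 -m inch '[{"ax":0,"ay":0,"az":-3,"dx":171,"dy":-435,"dz":0,"fingers":18},{"ax":0,"ay":0,"az":-3,"dx":171,"dy":-435,"dz":0,"fingers":18},{"ax":0,"ay":0,"az":-3,"dx":171,"dy":-435,"dz":0,"fingers":18},{"ax":0,"ay":0,"az":-3,"dx":171,"dy":-435,"dz":0,"fingers":18},{"ax":0,"ay":0,"az":-3,"dx":171,"dy":-435,"dz":0,"fingers":18},{"ax":0,"ay":0,"az":-3,"dx":171,"dy":-435,"dz":0,"fingers":18},{"ax":0,"ay":0,"az":-3,"dx":171,"dy":-435,"dz":0,"fingers":18},{"ax":0,"ay":0,"az":-3,"dx":171,"dy":-435,"dz":0,"fingers":18}]'
python3 -m inch '[{"ax":0,"ay":0,"az":0,"dx":0,"dy":0,"dz":0,"fingers":18},{"ax":0,"ay":0,"az":0,"dx":0,"dy":0,"dz":40,"fingers":18},{"ax":0,"ay":0,"az":0,"dx":0,"dy":0,"dz":82,"fingers":18},{"ax":0,"ay":0,"az":0,"dx":0,"dy":0,"dz":82,"fingers":18}]'
python3 -m inch '[{"ax":0,"ay":0,"az":0,"dx":0,"dy":0,"dz":0,"fingers":18},{"ax":0,"ay":0,"az":0,"dx":0,"dy":0,"dz":0,"fingers":45},{"ax":0,"ay":0,"az":0,"dx":0,"dy":0,"dz":0,"fingers":45},{"ax":0,"ay":0,"az":0,"dx":0,"dy":0,"dz":0,"fingers":45},{"ax":0,"ay":0,"az":0,"dx":0,"dy":0,"dz":-50,"fingers":45},{"ax":0,"ay":0,"az":0,"dx":0,"dy":0,"dz":-80,"fingers":45},{"ax":0,"ay":0,"az":0,"dx":-100,"dy":150,"dz":-150,"fingers":45},{"ax":0,"ay":0,"az":0,"dx":-100,"dy":150,"dz":-150,"fingers":45}]'
python3 -m inch '[{"ax":0,"ay":0,"az":0,"dx":-60,"dy":100,"dz":-20,"fingers":45},{"ax":0,"ay":0,"az":0,"dx":-60,"dy":100,"dz":-20,"fingers":45},{"ax":0,"ay":0,"az":0,"dx":-60,"dy":100,"dz":-20,"fingers":45},{"ax":0,"ay":0,"az":0,"dx":-60,"dy":100,"dz":-20,"fingers":45},{"ax":0,"ay":0,"az":0,"dx":-60,"dy":100,"dz":-20,"fingers":45}]'
python3 - <<'E'
from h import *
s=cam('scene'); save(s,'d7.png'); s=cam('top'); save(s,'d7t.png')
E
```

```text
clock: 52.15
tool_pos: [0.6323, 0.3103, 0.1294]
orientation: [179.9, 0.1, 3.1]
force: [0.3, -1.7, 0.6]
opening: 0.0273
clock: 52.65
tool_pos: [0.6295, 0.3049, 0.0457]
orientation: [179.8, 0.4, 2.9]
force: [0.4, 0.9, 0.4]
opening: 0.0272
clock: 53.65
tool_pos: [0.5722, 0.2066, 0.1762]
orientation: [-180.0, -0.0, 3.1]
force: [0.7, -0.7, 1.1]
opening: 0.0449
clock: 54.28
tool_pos: [0.5187, 0.1052, 0.1952]
orientation: [-180.0, 0.0, 3.0]
force: [0.1, 0.7, 0.1]
opening: 0.0446
```

View pics/d7.png

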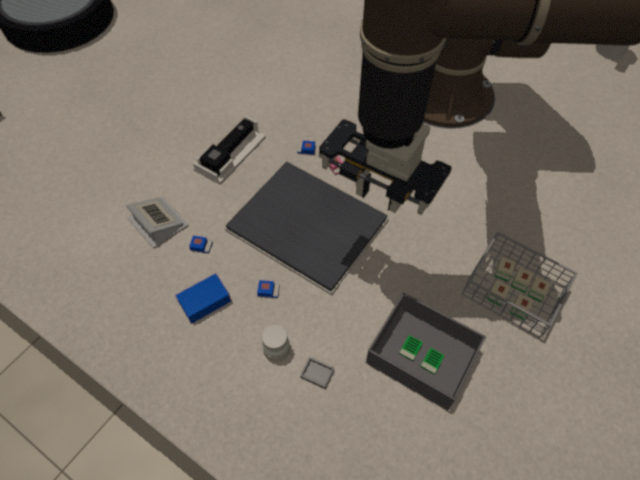

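View pics/d7t.png

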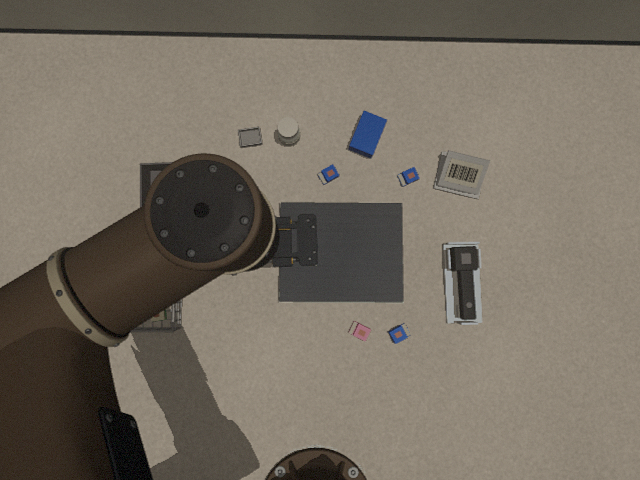

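Slab is empty, with five blocks in the basket, two empties in the reject box (411,347), (432,359), and bystanders and look-alikes where they were. One last scanner check against the start picture.

Run:
```python
from h import *
import pickle
for n,(a,b,c,d) in(('top',(235,330,435,490)),('scene',(112,185,190,270))):
    s0=pickle.load(open(n+'0.pkl','rb')); s=cam(n)
    g=lambda q:cv2.cvtColor(q['image'],cv2.COLOR_RGB2GRAY).astype(np.float32)[a:b,c:d]
    print(n,np.abs(g(s)-g(s0)).mean(), cv2.phaseCorrelate(g(s0),g(s)))
    q=cv2.cvtColor(np.hstack([s0['image'][a:b,c:d],s['image'][a:b,c:d]]),cv2.COLOR_RGB2BGR); cv2.imwrite('pics/sc_%s.png'%n,cv2.resize(q,None,fx=4.5,fy=4.5,interpolation=cv2.INTER_CUBIC))
```

```text
top 15.590048 ((0.10325447307021562, 0.09895290174070226), 0.954540698395835)
scene 15.654795 ((-0.056465212733755266, 0.5209725574988298), 1.0397526477177939)
```

View pics/sc_scene.png

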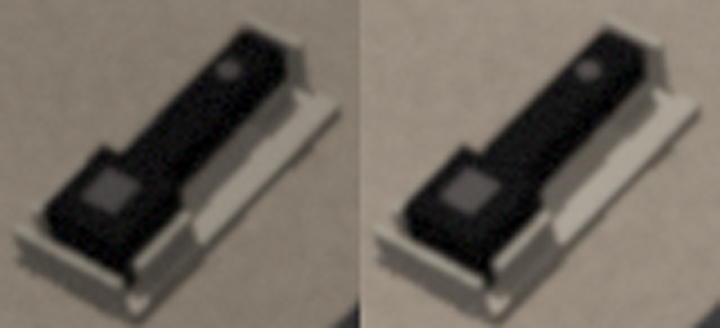

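The scanner lies as at the start (shift ≤0.5 px; only the brightness differs). Handing in.

```bash
python3 -c "
from plant import *
print(get_obs()['clock']); print(close_job())"
```

```text
54.475
the job is handed in; nothing more can be done
None
```

The whole task is done and handed in at 54.5 s of the 210 s allowed.

- **Scan:** Before any cassette was moved, I held the scanner's window over the middle of the barcode label for 3 s. By the arm's readings it was about 9 cm away, within 1 mm and 0.2° of the aim I had worked out. The two cameras placed the label 2 to 3 mm apart, so that is the real uncertainty in the aim.
- **Scanner home:** It is back in its cradle. Compared with the start picture it has shifted by no more than about half a pixel.
- **Sorting:** Five finished blocks were present and all are in the wire basket. Two empties were present and both are in the reject box. The slab is empty.
- **Left alone:** In the last pictures the jar, slide box, mould and the blue and pink look-alikes look where they were. I judged this by eye.
- **Disagreements and limits:** The top and scene cameras differed by up to about 5 mm on cassette positions, so I used values in between. The first move call was refused for missing keys, and nothing moved. No force reading exceeded 3 N, taken at the end of each move. I saw no cassette knocked aside during the run.

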